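Square a coated glass plate into the corner of the spreading board

TASK

Take the upright pusher from its round cork pad and, pushing only on the plate's edges with the pusher's foot, nudge the white coated glass plate first square against the board's long rail and then along the rail up to the short stop, pressing it home against each with a steady push of about 6 newtons for half a second, so that it ends flat in the corner and touching both. The glass chips at 9 newtons: feel your way, never touch the plate with the gripper or press on its coated top, and leave the jar, beaker and bottle where they stand. Finish by standing the pusher upright back on its cork pad and letting go.

Things in the scene. Friction and masses are not known exactly. Their poses are not given: they have to be found in the camera images.
- board: fixed grey spreading board on the bench, 200 (its x) x 240 (its y) x 12 mm thick; origin at the centre of its underside, z up. An aluminium long rail stands on it along its +x side and an aluminium short stop along its +y side; together they make a square inner corner. Its turn on the bench varies.
- rail: the long rail, a fixed aluminium bar on the board, parallel to the board's y: 14 mm wide, 224 mm long, 10 mm high above the board; origin at the centre of its underside. Its inner face (towards board -x) is 7 mm from its centre line, at board x = 75 mm. It is rigid.
- stop: the short stop, a fixed aluminium bar on the board, parallel to the board's x: 90 mm long, 14 mm wide, 10 mm high above the board; origin at the centre of its underside. Its inner face (towards board -y) is 7 mm from its centre line, at board y = 90 mm. It is rigid.
- corner (a point): the inner corner where the faces of rail and stop meet, on the board's top face; at board (75, 90, 12) mm, axes as the board's
- plate: loose white coated glass plate lying flat on the board, 75 (its x) x 100 (its y) x 6 mm thick, about 0.11 kg (varies); origin at the centre of its underside. Starts 20 to 45 mm short of rail and stop, a little turned. Slides easily (friction about 0.25, under 1 N). A push over 9 N by the pusher chips it; under 3.5 N is not pressed home. Seated, its origin is at board (37.5, 40, 12) mm.
- plate_corner (a point): the corner of the plate that belongs in the board's inner corner: its +x, +y corner, on the underside
- pad: fixed round cork pad on the bench, 90 mm across, 4 mm thick; origin at the centre of its underside. The pusher stands on it. It may be on the left or the right of the board.
- pusher: the pusher: an upright hand tool, 92 mm tall, 0.15 kg; origin on the handle's axis at the level of the foot's underside, z up. Square aluminium handle 18 x 18 mm (sides along its x and y) from 14 to 86 mm, a 26 mm wide black cap on top (only for show). Round grey foot, 40 mm across, 14 mm high, clamped 5 mm off the handle's axis in a direction not given, new each time; it does not turn in use.
- pusher_grip (a point): point on the handle's axis to grip it at, 55 mm above the underside of its foot
- pusher_foot (a point): point on the handle's axis, level with the underside of the pusher's foot (the round foot's own centre is 5 mm to one side, not measured). While pushing, keep it 2 to 3 mm clear of the board
- jar: bystander: small closed jar, 56 mm across, 55 mm high, standing on the side of the board that has no pad
- beaker: bystander: glass beaker, 70 mm across, 90 mm high, beyond the board
- bottle: bystander: white plastic bottle, 60 mm across, 130 mm high, beyond the board
Mind the look-alikes: they are no part of the job. Of the things that look like the pad, the largest one is meant. There is more than one size of the pusher; the one meant has the size given above.

How it is judged (in metres and radians):
On the way, in this order (a step that is already met when the one before it is completed fails the run):
1. the pusher has been picked up off its pad (z of pusher_foot in the frame of pad above 0.02 m and contact force between the fingers and pusher above 1 N), for 0.2 s.
2. with the held pusher the plate is pressed against the long rail (over 3.5 N), square to it within 0.02 rad (contact force between the fingers and pusher above 1 N and contact force between pusher and plate above 0.5 N and contact force between plate and rail above 3.5 N and angle between the x axis of plate and the x axis of board, either way round below 0.02 rad), for 0.3 s.
3. with the held pusher the plate is pressed against the short stop (over 3.5 N) (contact force between the fingers and pusher above 1 N and contact force between pusher and plate above 0.5 N and contact force between plate and stop above 3.5 N), for 0.3 s.
At the end, for the whole second after the job is handed in: the plate lies flat and still on the board in the corner: its corner within 1.8 mm of both the rail's and the stop's face, its edges square to the board within 0.02 rad; the pusher stands upright, released and at rest on the cork pad, its axis within 30 mm of the pad's centre (x of plate_corner in the frame of corner between -0.0018 and 0.002 m and y of plate_corner in the frame of corner between -0.0018 and 0.002 m and angle between the x axis of plate and the x axis of board, either way round below 0.02 rad and angle between plate's own z axis and vertical below 0.03 rad and linear speed of each of plate, pusher below 0.01 m/s and horizontal distance between pusher_foot and pad below 0.03 m and z of pusher_foot in the frame of pad between 0.001 and 0.007 m and angle between pusher_foot's own z axis and vertical below 0.1 rad and contact force between the fingers and pusher below 0.1 N); the robot touches nothing.
It fails at once if the pusher pushes the glass plate with more than 9 N (contact force between pusher and plate above 9 N).
It fails at once if the gripper or arm touches the plate (contact force between any of the fingers, the arm and plate above 0.5 N).
It fails at once if the pusher presses on the plate's coated top face (z of pusher_foot in the frame of plate above 0.0045 m and contact force between pusher and plate above 0.3 N).
It fails at once if the plate is tipped up by more than 0.15 rad (angle between plate's own z axis and vertical above 0.15 rad).
It fails at once if the jar, beaker or bottle is moved by more than 15 mm (distance of any of jar, beaker, bottle from where it was at the start of the episode above 0.015 m).
It also fails if it takes over 72 s, if anything falls off the work surface, if the arm or the gripper's body presses on something with over 40 N, if the wrist force passes 120 N, or if a joint passes its speed limit or range.

ROBOT

A 7-joint arm with a two-finger parallel gripper is mounted at the origin on the work surface. World frame = base frame: x ahead of the robot, y to its left, z up, the work surface at z = 0. Lengths are in mm, angles in rad, forces in N, time in s.
With the tool pointing down it reaches from about 425 to 925 mm from the base axis. Payload 6.8 kg.
Tool frame: the origin (TCP) lies at the very end of the fingers, on their centre line; the grasp point (between the pads) lies manip.grasp_offset behind it (manip.grasp_offset is the distance from the TCP to the grasp point, in mm); z points along the fingers, x is the direction in which the jaws open and shut, and the axes are right-handed (so a half turn about z gives the same grasp; the last joint's range is limited). The gripper opens to 85 mm and grips with 20 to 120 N. Pads are 22 mm wide; open, the fingers measure 114 mm over their backs; the gripper's body (76 mm by 85 mm) begins 54 mm behind the grasp point. The pads swing forward as they close: fully open they stand 13 mm farther back than shut.
Start: joints at [1.09, 0.477, 0.022, 1.555, -0.011, 1.109, -0.083], TCP at [245.862, -628.649, 231.308] pointing down, gripper open.
Joint ranges: [-2.96, 2.96], [-0.34, 2.1], [-1.41, 1.46], [0.24, 2.44], [-1.37, 4.51], [0.17, 1.92], [-2.96, 2.96]. Speed limits (rad/s): [2.39, 2.39, 3.14, 3.14, 3.14, 3.14, 3.14].

INTERFACE

Orientations are given as a 3x3 rotation matrix whose columns are the frame's x, y, z axes.
In Python, from rig import manip gives the robot as it stands. The module is installed in compiled form; this text tells all that it offers.
- The arm moves only by the tool move_arm, never from a script. Its argument "steps" is a list of rows, each a list of 2 entries, a list of its own where there are three numbers: the shift along the tool's x, y, z in cm, then the turn, a rotation vector about the tool's x, y, z in degrees. In form: [[[tx, ty, tz], [wx, wy, wz]], ...]. A call has 1 to 10 rows; each row shifts and turns the pose as measured when the row begins, along the tool's axes as they then stand; what a row does not reach is not made up. A row lasts 1/8 s, in which the tool goes at most 62.5 mm and 10.7 degrees, less where a joint would pass 70% of its speed; a pose out of reach is approached as far as the arm can. A call is refused whole if a number of a shift passes 6.25 or a number of a turn 10.7, either way. A call with a gripper value outside its range is refused whole. "claw" is the gripper command: -1 is fully open, 1 is shut, values between are in proportion, set as the call begins (left out, the last holds). The fingers move at their own pace and stop on an object; the grip force is fixed at half the most. Time passes only in rows, so rows that do not move let the fingers close. It gives the time, the measured TCP pose, the force and the opening at its end, in the units of the state.
- manip.observe(): the state, without advancing time (a new reading comes with each control period).
- manip.read_camera(name): name is "side" or "top" or "wrist"; returns a dict with "frame" (420x560x3 uint8, red, green, blue), "vertical_fov" (degrees; the focal length in pixels is half the picture's height over the tangent of half this angle, whatever the lens; pixels are square), "cx", "cy" (the principal point, pixels), "eye" and "rotation" of the camera in the world. Camera axes: x right, y down, z forward; pixel columns grow to the right and rows downward; lengths in mm; the calibration is good to about 2 mm. The wrist camera is an equidistant fisheye: a pixel r from the principal point sees the ray r / f radians off the axis. A picture is of the moment at which its call begins. There is no depth.
- manip.hand_in(): hands the job in, once; it reports no verdict.
The state is a dict: "time": time; "joint_pos": joint angles; "qd": joint speeds; "joint_efforts": joint torques, N m; "tcp_pos": TCP position; "tcp_rot": TCP orientation; "force": force on the tool from outside, world axes, zero at the start; "wrist_torque": the same for the moment, N m; "opening": finger opening in mm.
Only numpy, scipy, OpenCV 4.12 (cv2) and the standard library are available. Lean on these libraries where they do the work, as an engineer would, in place of code of your own. Each camera call takes 0.05 s, during which the arm holds its last target.

## Working session

There is one attempt and no reset: what is moved stays moved. The work goes in short steps, Python scripts to look and compute and a tool call to move; the robot and the scene stay as the last step left them, time stands still between calls to the robot, and variables do not carry over. Pictures are saved under pics/ and viewed, and the job is handed in when it is done.

Besides the shell and the picture viewer there is one more tool, called as a command line: name --argument value ..., lists and objects as JSON in quotes. move_arm: Moves the arm, as the interface text tells. Its arguments: {"type":"object","properties":{"steps":{"type":"array"},"claw":{"type":"number"}},"required":["steps"]}

```bash
mkdir -p pics; cat > h.py <<'E'
import numpy as np, cv2
from rig import manip
def snap(n,fn):
    c=manip.read_camera(n); cv2.imwrite('pics/'+fn,c['frame'][:,:,::-1]); 
    np.save('pics/'+fn+'.npy',c,allow_pickle=True); return c
def load(fn): return np.load('pics/'+fn+'.npy',allow_pickle=True).item()
def ray(c,u,v,fish=False):
    f=210/np.tan(np.radians(c['vertical_fov']/2)); x=(u-c['cx']);y=(v-c['cy'])
    if fish:
        r=np.hypot(x,y);t=r/f; d=np.array([x/r*np.sin(t),y/r*np.sin(t),np.cos(t)]) if r>0 else np.array([0,0,1.])
    else: d=np.array([x/f,y/f,1.])
    d=np.array(c['rotation'])@d; return np.array(c['eye']),d/np.linalg.norm(d)
def onz(c,u,v,z,fish=False):
    e,d=ray(c,u,v,fish); return e+d*(z-e[2])/d[2]
def tri(*rs):
    A=np.zeros((3,3));b=np.zeros(3)
    for e,d in rs:
        P=np.eye(3)-np.outer(d,d);A+=P;b+=P@e
    p=np.linalg.solve(A,b); return p,[np.linalg.norm((np.eye(3)-np.outer(d,d))@(p-e)) for e,d in rs]
def proj(c,p,fish=False):
    q=np.array(c['rotation']).T@(np.array(p)-c['eye']); f=210/np.tan(np.radians(c['vertical_fov']/2))
    if fish:
        t=np.arctan2(np.hypot(q[0],q[1]),q[2]); n=np.hypot(q[0],q[1]); return c['cx']+f*t*q[0]/n,c['cy']+f*t*q[1]/n
    return c['cx']+f*q[0]/q[2],c['cy']+f*q[1]/q[2]
E
python3 - <<'E'
from h import *
np.set_printoptions(precision=3,suppress=True)
for n in('side','top','wrist'):
    c=snap(n,n+'0.png');print(n,c['vertical_fov'],c['cx'],c['cy'],c['eye'],np.array(c['rotation']).tolist())
print(manip.observe(),manip.grasp_offset)
E
```

```text
side 50.4577892593185 279.27406176432464 200.24086432462363 [512.801 646.616 801.232] [[-0.9920885115331557, -0.09285668406413285, 0.08448681263097452], [-0.1253967424789497, 0.7651477434073388, -0.6315256033878002], [-0.006003520600076973, -0.6371236669464343, -0.7707382115589789]]
top 47.491240250095395 285.66379465428747 209.5523555652652 [ 456.71    36.604 1221.999] [[-0.006563256928430845, -0.9944402524565893, 0.10509761154548854], [-0.9994840963961646, 0.009828077099499972, 0.03057695131416094], [-0.0314398586134494, -0.10484270692137475, -0.9939917213416644]]
wrist 65.70646984690485 278.70532118066563 211.24322921347033 [ 321.515 -598.848  373.382] [[0.36543612893874367, -0.8831708620363393, -0.2940504448496098], [-0.9308339293346469, -0.34745260137023665, -0.11324701232471905], [-0.0021521304992101194, 0.315096680799787, -0.9490571374175897]]
{'time': 0.15, 'joint_pos': array([ 1.09 ,  0.478,  0.022,  1.556, -0.011,  1.109, -0.083]), 'qd': array([-0.001, -0.004, -0.   , -0.003,  0.001, -0.   ,  0.002]), 'joint_efforts': array([  0.003, -59.693,   1.61 , -28.149,   0.013,   0.007,  -0.   ]), 'tcp_pos': array([ 245.704, -628.219,  230.536]), 'tcp_rot': array([[ 0.364, -0.931, -0.001],
       [-0.931, -0.364,  0.001],
       [-0.001,  0.   , -1.   ]]), 'force': array([ 0.8  , -0.399,  0.199]), 'wrist_torque': array([-0.011, -0.012, -0.033]), 'opening': 85.65508824433246} 18.700000000000003
```

View pics/side0.png

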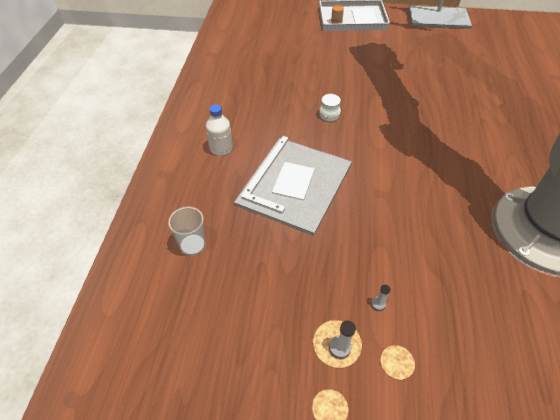

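View pics/top0.png

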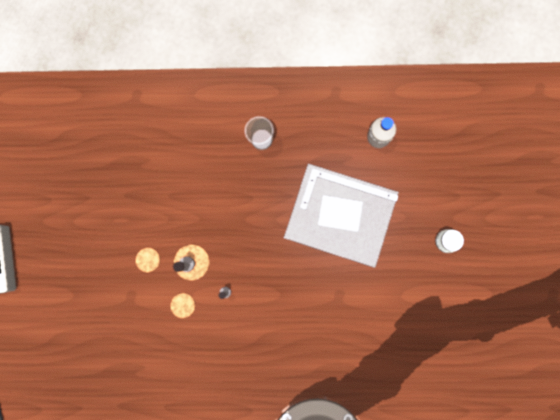

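View pics/wrist0.png

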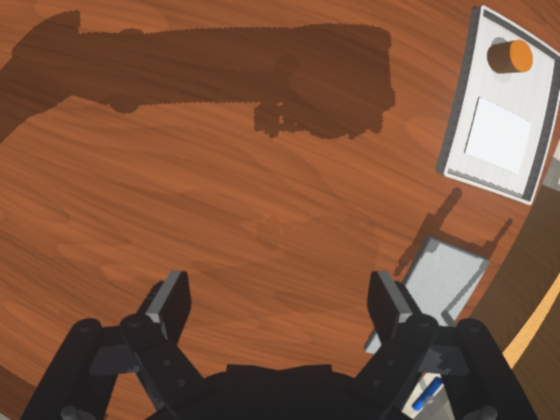

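Look-alikes: the pusher is either the one on the large pad (side (341,340), top (185,265)) or the small one standing on bare bench (side (381,297), top (224,293)). The pad is either the large one (side (338,343), top (191,262)) or one of two small ones (side (397,362) and (330,407)). I'll check this in close crops.

```bash
python3 - <<'E'
from h import *
a=load('side0.png')['frame'][270:420,290:430,::-1]; b=load('top0.png')['frame'][235:325,130:240,::-1]
a=cv2.resize(a,None,fx=3.8,fy=3.8,interpolation=2)[:570];b=cv2.resize(b,(260,213),interpolation=2)
o=np.zeros((570,800,3),np.uint8);o[:,:532]=a;o[:213,535:795]=b;cv2.imwrite('pics/crop1.png',o)
s=load('side0.png')['frame'][120:240,220:370,::-1];cv2.imwrite('pics/crop2.png',cv2.resize(s,None,fx=5,fy=5,interpolation=2))
s=load('top0.png')['frame'][155:275,275:410,::-1];cv2.imwrite('pics/crop3.png',cv2.resize(s,None,fx=5,fy=5,interpolation=2))
s,t=load('side0.png'),load('top0.png')
for n,p,z in (('cap',(347,328),92),('padS',(338,343),4)): print(n,onz(s,*p,z))
print(onz(t,180,266,92),onz(t,191,262,4))
print('tri pad',tri(ray(s,338,343),ray(t,191,262)),'cap',tri(ray(s,348,328),ray(t,180,266.5)))
print('small',tri(ray(s,384.5,289),ray(t,224,292)))
E
```

```text
cap [443.76658159 326.11041469  92.        ]
padS [450.71396093 317.32893804   4.        ]
[444.22603869 322.62822698  92.        ] [453.22412048 316.77721367   4.        ]
tri pad (array([451.95396964, 317.02782668,   3.5916681 ]), [np.float64(1.2780340198644053), np.float64(1.2780340198642375)]) cap (array([442.33412405, 323.82427458,  87.5496329 ]), [np.float64(0.6672881837818658), np.float64(0.6672881837817926)])
small (array([376.8933673 , 224.05858969,  55.25145273]), [np.float64(3.689531239107684), np.float64(3.6895312391076445)])
```

View pics/crop1.png

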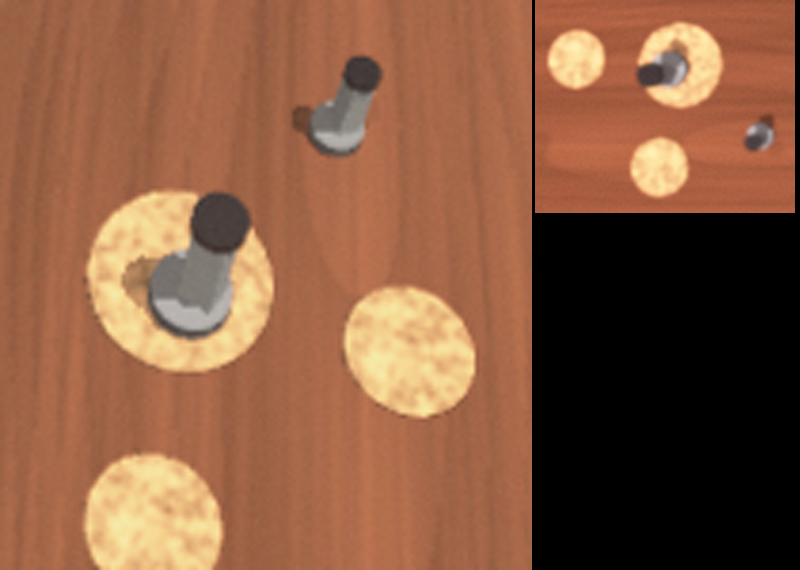

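View pics/crop2.png

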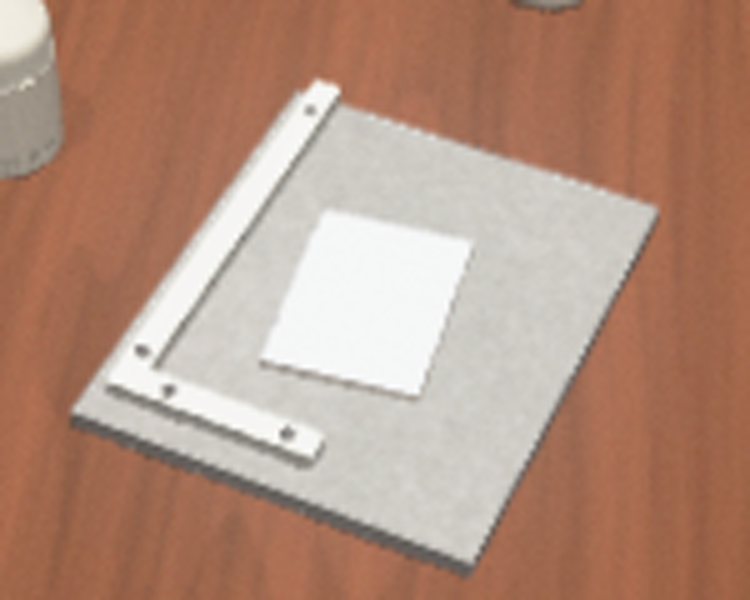

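View pics/crop3.png

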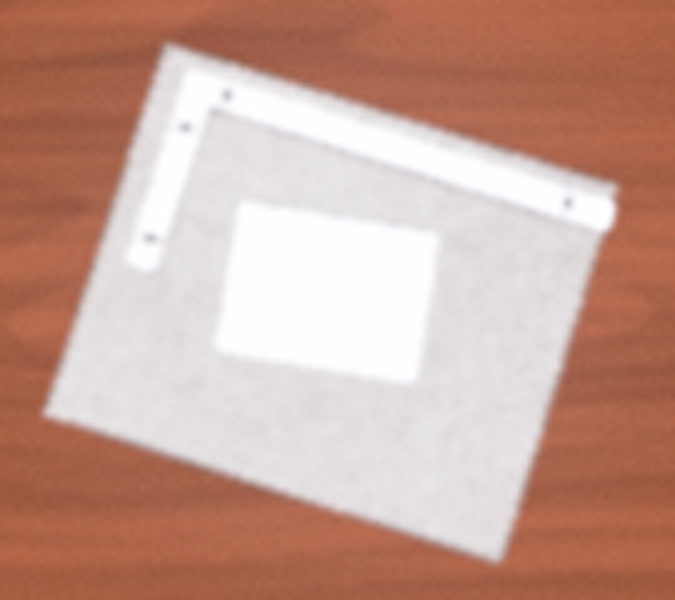

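```bash
cat > fit.py <<'E'
from h import *
from scipy.optimize import least_squares
np.set_printoptions(precision=2,suppress=True)
s,t=load('side0.png'),load('top0.png')
S=lambda x,y:(220+x/5,120+y/5); T=lambda x,y:(275+x/5,155+y/5)
# board pts (board x,y,z): A=(100,120) B=(100,-120) C=(-100,-120) D=(-100,120)
obs=[(t,T(167,43),(100,120,12)),(t,T(617,187),(100,-120,12)),(t,T(500,558),(-100,-120,12)),(t,T(45,411),(-100,120,12)),
 (s,S(75,410),(100,120,12)),(s,S(658,208),(-100,-120,12)),(s,S(470,560),(-100,120,12))]
print(tri(ray(s,*S(75,410)),ray(t,*T(167,43))),tri(ray(s,*S(658,208)),ray(t,*T(500,558))),tri(ray(s,*S(470,560)),ray(t,*T(45,411))))
def tf(p,q):
    c,n=np.cos(p[2]),np.sin(p[2]);return np.array([p[0]+c*q[0]-n*q[1],p[1]+n*q[0]+c*q[1],q[2]])
def fit(obs,p0):
    r=least_squares(lambda p:np.concatenate([np.subtract(proj(c,tf(p,q)),o) for c,o,q in obs]),p0);return r
r=fit(obs,[600,0,0]);B=r.x;print('board',B,r.fun.reshape(-1,2))
pl=[(t,T(240,202),(37.5,50,18)),(t,T(440,233),(37.5,-50,18)),(t,T(415,383),(-37.5,-50,18)),(t,T(217,352),(-37.5,50,18)),
 (s,S(262,362),(37.5,50,18)),(s,S(328,210),(37.5,-50,18)),(s,S(472,242),(-37.5,-50,18)),(s,S(418,393),(-37.5,50,18))]
r=fit(pl,[600,0,0]);P=r.x;print('plate',P,r.fun.reshape(-1,2))
c,n=np.cos(B[2]),np.sin(B[2]);d=P[:2]-B[:2];print('plate in board',c*d[0]+n*d[1],-n*d[0]+c*d[1],P[2]-B[2])
E
python3 fit.py
```

```text
(array([701.92,  14.41,   8.55]), [np.float64(1.6721900558246898), np.float64(1.672190055824848)]) (array([ 437.82, -149.69,    6.94]), [np.float64(0.9207140137708134), np.float64(0.9207140137708635)]) (array([513.81,  78.58,  10.76]), [np.float64(0.462440738444417), np.float64(0.4624407384442127)])
board [569.71 -66.43  -0.32] [[-0.37  0.09]
 [-0.4  -0.25]
 [-0.24  0.85]
 [-0.26  0.43]
 [-1.27 -0.76]
 [ 0.31 -1.07]
 [ 0.12 -0.12]]
plate [572.24 -63.65  -0.17] [[-0.24  0.57]
 [-1.1   0.67]
 [-0.55 -0.09]
 [-0.31 -0.35]
 [ 0.09 -1.39]
 [-0.78 -0.52]
 [ 0.07 -0.55]
 [ 0.13 -0.42]]
plate in board 1.516837481646627 3.438054855654838 0.1517831433657821
```

The pusher I want is the tall one on the large pad: its cap triangulates to about 90 mm and the pad to about z 4. The other one is only about 55 mm tall. I'll travel around the base towards it.

move_arm --steps '[[[-3.31,-4.66,0],[0,0,0]],[[-3.31,-4.66,0],[0,0,0]],[[-3.31,-4.66,0],[0,0,0]],[[-3.31,-4.66,0],[0,0,0]],[[-3.31,-4.66,0],[0,0,0]],[[-3.31,-4.66,0],[0,0,0]],[[-3.31,-4.66,0],[0,0,0]],[[-3.31,-4.66,0],[0,0,0]],[[-3.31,-4.66,0],[0,0,0]],[[-3.31,-4.66,0],[0,0,0]]]' --claw -1

```text
time: 1.4
tcp_pos: [565.2, -141.5, 227.7]
tcp_rot: [[0.354, -0.935, -0.004], [-0.935, -0.354, -0.0], [-0.001, 0.004, -1.0]]
force: [-0.4, -0.6, -0.5]
opening: 85.4
```

```bash
python3 - <<'E'
from h import *
snap('wrist','w1.png');print(manip.observe()['joint_pos'],manip.observe()['tcp_pos'])
E
```

```text
[ 0.30004501  0.34455992 -0.22291356  1.76784483  0.08040512  1.03922017
 -1.14983708] [ 569.68809503 -131.5823464   227.95310276]
```

View pics/w1.png

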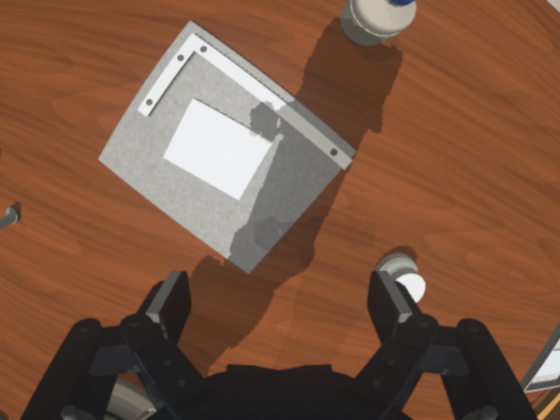

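move_arm --steps '[[[-4.9,0,0],[0,0,0]],[[-4.9,0,0],[0,0,0]],[[-4.9,0,0],[0,0,0]],[[-4.9,0,0],[0,0,0]],[[-4.9,0,0],[0,0,0]],[[-4.9,0,0],[0,0,0]],[[-4.9,0,0],[0,0,0]],[[-4.9,0,0],[0,0,0]],[[0,0,0],[0,0,0]],[[0,0,0],[0,0,0]]]'

```text
time: 2.7
tcp_pos: [421.6, 244.7, 228.6]
tcp_rot: [[0.368, -0.93, -0.001], [-0.93, -0.368, 0.006], [-0.006, -0.001, -1.0]]
force: [-0.2, -0.6, 0.3]
opening: 85.0
```

```bash
python3 - <<'E'
from h import *
snap('wrist','w2.png');print(manip.observe()['joint_pos'],manip.observe()['tcp_pos'])
E
```

```text
[-0.23240606  0.20480492 -0.47213497  1.97084319  0.10482231  0.98724271
 -1.94821749] [421.51556063 244.80686846 228.62161674]
```

View pics/w2.png

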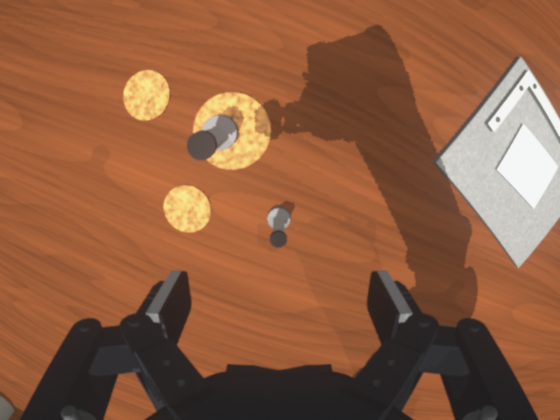

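```bash
python3 - <<'E'
from h import *
np.set_printoptions(precision=2,suppress=True)
c=load('w2.png');s,t=load('side0.png'),load('top0.png')
cv2.imwrite('pics/crop4.png',cv2.resize(c['frame'][80:180,170:290,::-1],None,fx=6,fy=6,interpolation=2))
print(onz(c,202,145,96,1),onz(c,232,131,4,1))
print(tri(ray(c,202,145,1),ray(s,348,328),ray(t,180,266.5)),tri(ray(c,232,131,1),ray(s,338,343),ray(t,191,262)))
E
```

```text
[443.5  325.37  96.  ] [452.79 315.15   4.  ]
(array([442.4 , 324.89,  89.55]), [np.float64(1.6597163392559233), np.float64(0.5296120715806087), np.float64(1.729552306281274)]) (array([452.13, 316.38,   2.38]), [np.float64(1.1247218747655712), np.float64(1.5639089213736415), np.float64(1.3291593103829478)])
```

View pics/crop4.png

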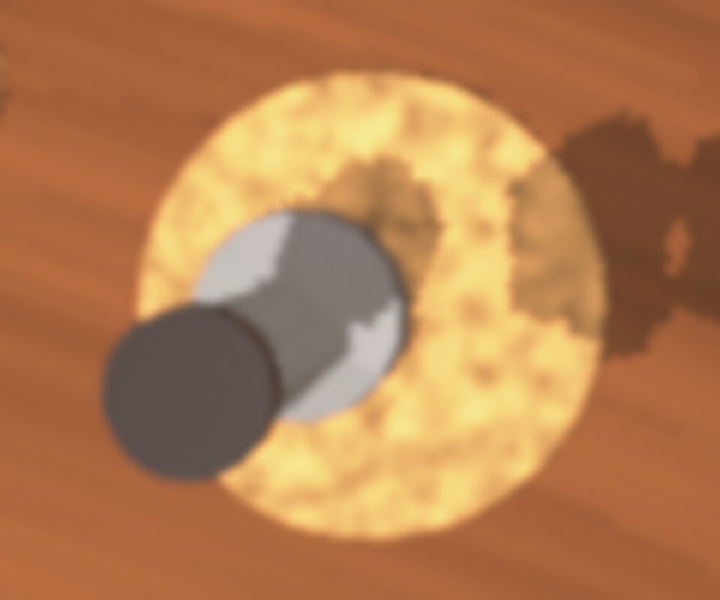

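```bash
python3 - <<'E'
from h import *
np.set_printoptions(precision=2,suppress=True)
c=load('w2.png');s=load('side0.png')
def enh(i,fx):
    g=i.astype(float);g=np.clip((g-50)*1.6,0,255).astype(np.uint8);return cv2.resize(g,None,fx=fx,fy=fx,interpolation=cv2.INTER_NEAREST)
a=enh(c['frame'][105:155,185:245,::-1],6);b=enh(s['frame'][315:362,320:365,::-1],8)
o=np.zeros((400,800,3),np.uint8);o[:300,:360]=a;o[:376,400:760]=b;cv2.imwrite('pics/crop5.png',o)
f=onz(c,220.3,132.7,18,1);print('foot',f, 'axis',onz(c,201.3,145.3,96,1))
print(onz(s,341,346.5,18))
E
```

```text
foot [448.25 325.11  18.  ] axis [443.03 325.87  96.  ]
[446.2 328.9  18. ]
```

View pics/crop5.png

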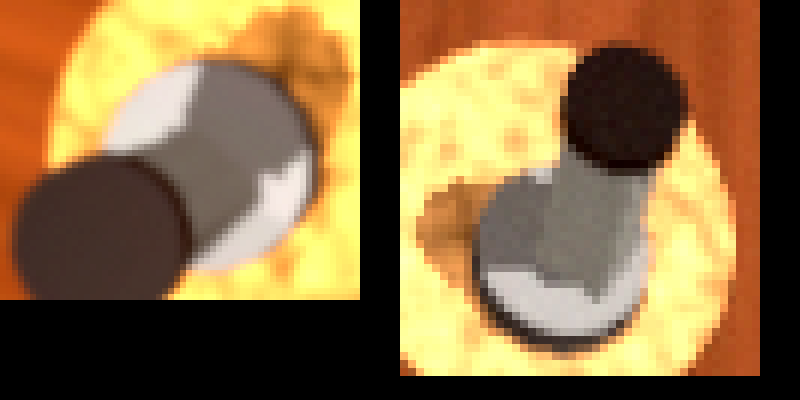

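```bash
python3 - <<'E'
from h import *
np.set_printoptions(precision=2,suppress=True)
c=load('w2.png');s=load('side0.png')
for C,a,b,f in((s,(338.1,349.6),(344.75,352.25),0),(c,(216.2,127),(228.7,135.2),1)):
    A=onz(C,*a,18,f);B=onz(C,*b,18,f);d=B-A;print(A,B,np.linalg.norm(d),np.degrees(np.arctan2(d[1],d[0])))
E
```

```text
[451.12 335.2   18.  ] [439.2  338.54  18.  ] 12.379012225971671 164.33493406359872
[452.61 331.58  18.  ] [448.87 315.39  18.  ] 16.618449513694706 -102.99723002722078
```

move_arm --steps '[[[0,0,0],[0,0,-9]],[[0,0,0],[0,0,-9]],[[0,0,0],[0,0,-9]],[[0,0,0],[0,0,-9]],[[0,0,0],[0,0,-9]],[[0,0,0],[0,0,-9]],[[0,-4.1,0],[0,0,0]],[[0,-4.1,0],[0,0,0]],[[0,0,0],[0,0,0]],[[0,0,0],[0,0,0]]]'

```text
time: 4.0
tcp_pos: [449.3, 308.7, 226.5]
tcp_rot: [[0.969, -0.246, -0.002], [-0.246, -0.969, -0.002], [-0.001, 0.003, -1.0]]
force: [0.8, -0.5, -0.4]
opening: 85.4
```

```bash
python3 - <<'E'
from h import *
c=snap('wrist','w3.png');o=manip.observe();print(o['joint_pos'],o['tcp_pos'])
cv2.imwrite('pics/w3c.png',cv2.resize(c['frame'][130:310,170:390,::-1],None,fx=3.5,fy=3.3,interpolation=2))
E
```

```text
[-0.22500665  0.33039603 -0.60164637  1.83868053  0.21447543  1.04015655
 -1.16000928] [449.26220798 308.83653978 226.61298667]
```

View pics/w3.png

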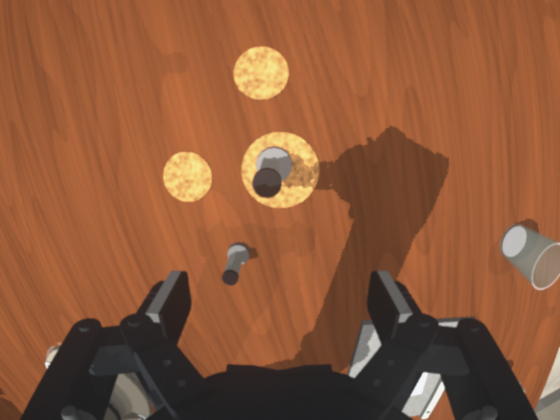

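```bash
python3 - <<'E'
from h import *
np.set_printoptions(precision=2,suppress=True)
c=load('w3.png');g=c['frame'][130:210,230:330,::-1]
g=np.clip((g.astype(float)-50)*1.6,0,255).astype(np.uint8);cv2.imwrite('pics/w3c.png',cv2.resize(g,None,fx=7,fy=7,interpolation=0))
w2=load('w2.png')
print(onz(c,267,183,96,1),tri(ray(c,267,183,1),ray(w2,201.3,145.3,1)),onz(c,280.5,170,4,1),tri(ray(c,280.5,170,1),ray(w2,232,131,1)))
E
```

```text
[443.54 326.52  96.  ] (array([443.11, 326.17,  94.81]), [np.float64(0.3180446793983567), np.float64(0.318044679398349)]) [453.51 316.99   4.  ] (array([452.73, 315.86,  -1.08]), [np.float64(0.5705135852537154), np.float64(0.5705135852536837)])
```

View pics/w3c.png

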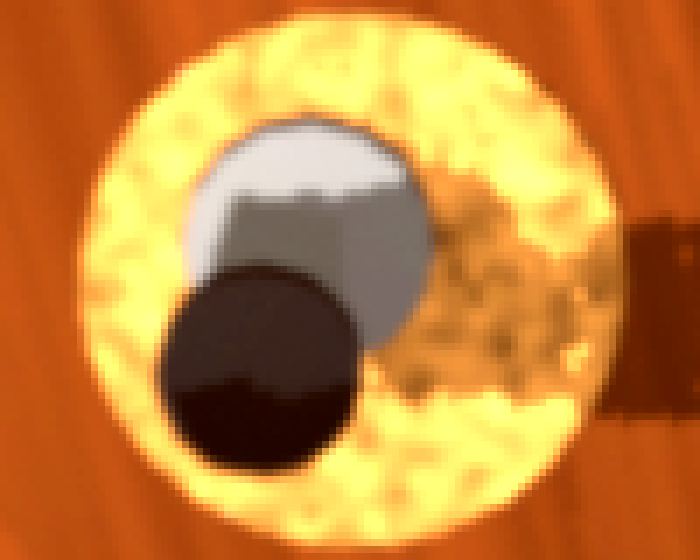

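```bash
python3 - <<'E'
from h import *
np.set_printoptions(precision=2,suppress=True)
c=load('w3.png')
# fit foot circle: points on foot-top rim px
pts=[(310,117),(187,235),(433,240),(250,133),(205,180),(405,160),(430,270),(400,335),(375,350)]
W=np.array([onz(c,230+x/7,130+y/7,18,1) for x,y in pts])[:,:2]
A=np.c_[2*W,np.ones(len(W))];x=np.linalg.lstsq(A,(W**2).sum(1),rcond=None)[0];ctr=x[:2];print(ctr,np.sqrt(x[2]+ctr@ctr))
a=onz(c,230+233/7,130+195/7,18,1);b=onz(c,230+345/7,130+193/7,18,1);d=(b-a)[:2];print(a,b,np.linalg.norm(d),np.degrees(np.arctan2(d[1],d[0])))
n=np.array([d[1],-d[0]])/np.linalg.norm(d);m=(a+b)[:2]/2+9*n;print('axis base',m)
R=np.array([[.969,-.246],[-.246,-.969]])
for q in(m,np.array([443.3,326.3])):print('offset tool',R.T@(ctr-q))
o=manip.observe();print('go',R.T@(np.array([443.3,326.3])-o['tcp_pos'][:2]),o['tcp_pos'])
E
```

```text
[449.07 326.93] 19.654524661437843
[439.26 337.45  18.  ] [456.23 333.45  18.  ] 17.439155134669917 -13.262311132987284
axis base [445.68 326.69]
offset tool [ 3.23 -1.07]
offset tool [ 5.44 -2.03]
go [-10.07 -15.46] [449.26 308.84 226.61]
```

move_arm --steps '[[[-0.9,-1.6,0],[0,0,0]],[[0,0,0],[0,0,0]],[[0,0,4.5],[0,0,0]],[[0,0,4.5],[0,0,0]]]'

```text
time: 4.55
tcp_pos: [447.0, 327.7, 138.8]
tcp_rot: [[0.969, -0.249, 0.007], [-0.249, -0.969, 0.002], [0.006, -0.004, -1.0]]
force: [1.0, -1.3, 0.4]
opening: 85.5
```

```bash
python3 - <<'E'
from h import *
c=snap('wrist','w4.png');o=manip.observe();print(o['tcp_pos'],o['tcp_rot'])
E
```

```text
[444.40226075 325.2433168  133.20764523] [[ 9.68562947e-01 -2.48768344e-01 -3.60119347e-04]
 [-2.48768438e-01 -9.68559614e-01 -2.55694854e-03]
 [ 2.87290798e-04  2.56615194e-03 -9.99996666e-01]]
```

View pics/w4.png

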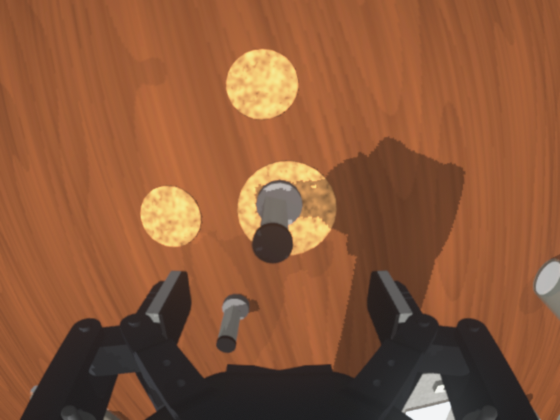

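```bash
python3 - <<'E'
from h import *
c=load('w4.png');o=manip.observe();p=onz(c,272.5,242.5,96,1);R=o['tcp_rot']
print(p,R.T@(p-o['tcp_pos']),tri(ray(c,272.5,242.5,1),ray(load('w3.png'),267,183,1)))
E
```

```text
[443.65144281 327.65722259  96.        ] [-1.33840742 -2.2467124  37.20161934] (array([442.96185999, 325.23113999,  90.22925601]), [np.float64(0.021010254424806727), np.float64(0.02101025442481471)])
```

move_arm --steps '[[[-0.1,-0.1,3],[0,0,0]],[[0,0,3],[0,0,0]],[[0,0,2],[0,0,0]],[[0,0,0.5],[0,0,0]],[[0,0,0],[0,0,0]],[[0,0,0],[0,0,0]]]'

```text
time: 5.35
tcp_pos: [445.3, 326.8, 49.2]
tcp_rot: [[0.968, -0.249, 0.002], [-0.249, -0.968, -0.002], [0.003, 0.002, -1.0]]
force: [0.3, 0.1, 0.4]
opening: 85.5
```

move_arm --steps '[[[-0.1,0.05,0.6],[0,0,0]],[[0,0,0],[0,0,0]],[[0,0,0],[0,0,0]],[[0,0,0],[0,0,0]],[[0,0,0],[0,0,0]],[[0,0,0],[0,0,0]],[[0,0,0],[0,0,0]],[[0,0,0],[0,0,0]]]' --claw 1

```text
time: 6.35
tcp_pos: [444.9, 327.1, 44.5]
tcp_rot: [[0.968, -0.249, 0.004], [-0.249, -0.968, -0.001], [0.004, -0.0, -1.0]]
force: [-0.8, 0.4, -0.0]
opening: 17.6
```

move_arm --steps '[[[0,0,-2],[0,0,0]],[[0,0,-3],[0,0,0]],[[0,0,-3],[0,0,0]],[[0,0,-3],[0,0,0]],[[0,0,0],[0,0,0]],[[0,0,0],[0,0,0]]]'

```text
time: 7.1
tcp_pos: [444.0, 327.0, 162.0]
tcp_rot: [[0.969, -0.249, 0.005], [-0.249, -0.969, -0.001], [0.005, -0.001, -1.0]]
force: [-0.2, -0.2, -2.2]
opening: 17.5
```

```bash
python3 - <<'E'
from h import *
c=snap('wrist','w5.png');o=manip.observe();print(o['tcp_pos'],o['force'],o['opening'],o['time'],o['joint_pos'])
for n in ('w1','w5'):
  c=load(n+'.png')
  a,b=((10,90,220,370)) ,0
g=load('w1.png')['frame'][5:285,85:365,::-1];cv2.imwrite('pics/w1c.png',cv2.resize(g,None,fx=2.14,fy=2.14,interpolation=2))
E
```

```text
[444.11591816 327.27015422 162.00447686] [-0.62502234  0.24164025 -2.18771617] 17.572768155920297 7.15 [-0.28333565  0.41425864 -0.58490939  1.8920698   0.28918835  0.91533939
 -1.25818536]
```

View pics/w5.png

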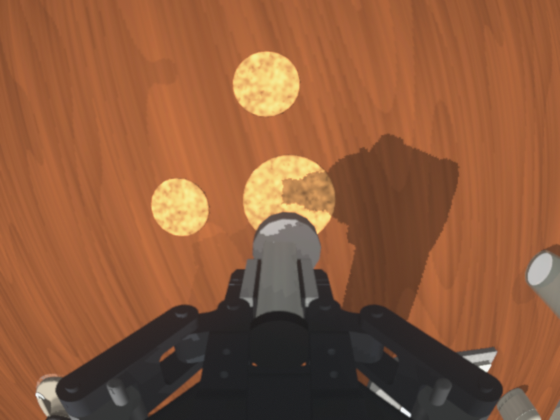

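View pics/w1c.png

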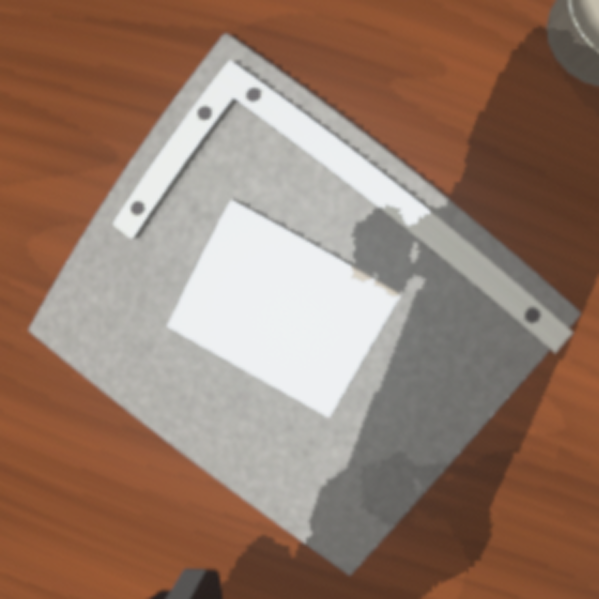

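```bash
cat >> fit.py <<'E'
print('--- w1')
w=load('w1.png');Wc=lambda x,y:(85+x/2.14,5+y/2.14)
def pj(c,q): return proj(c,q,c is w)
def fit2(obs,p0): return least_squares(lambda p:np.concatenate([np.subtract(pj(c,tf(p,q)),o) for c,o,q in obs]),p0)
ob=[(w,Wc(228,34),(100,120,12)),(w,Wc(582,315),(100,-120,12)),(w,Wc(350,574),(-100,-120,12)),(w,Wc(30,329),(-100,120,12)),(w,Wc(236,100),(75,90,22))]
pw=[(w,Wc(233,201),(37.5,50,18)),(w,Wc(402,293),(37.5,-50,18)),(w,Wc(331,416),(-37.5,-50,18)),(w,Wc(167,325),(-37.5,50,18))]
for a,b in((ob,pw),(obs+ob,pl+pw)):
    B=fit2(a,B);P=fit2(b,P);print(B.x,P.x,B.fun.reshape(-1,2)[-5:].ravel(),P.fun.reshape(-1,2)[-4:].ravel());B=B.x;P=P.x
    c,n=np.cos(B[2]),np.sin(B[2]);d=P[:2]-B[:2];print('plate in board',c*d[0]+n*d[1],-n*d[0]+c*d[1],P[2]-B[2])
# foot in hand (w5)
c=load('w5.png')
E
python3 fit.py | sed -n '/w1/,$p'
python3 - <<'E'
from h import *
g=load('w5.png')['frame'][200:300,230:340,::-1];cv2.imwrite('pics/w5c.png',cv2.resize(g,None,fx=6,fy=6,interpolation=2))
E
```

```text
--- w1
[569.64 -67.7   -0.33] [573.77 -64.62  -0.17] [-0.23 -0.69  0.64  0.31  0.17  1.36 -0.72  0.51 -0.16 -1.08] [-0.47 -0.72 -0.15  0.36 -0.2   0.03  0.87  0.3 ]
plate in board 2.930069466873368 4.241726288417321 0.15553094551644328
[569.66 -67.41  -0.33] [573.32 -64.38  -0.17] [-0.44 -0.77  0.41  0.21 -0.06  1.27 -0.91  0.41 -0.39 -1.17] [-0.76 -0.41 -0.5   0.71 -0.57  0.34  0.57  0.57]
plate in board 2.494171790569083 4.037638733451157 0.15485555201136444
```

View pics/w5c.png

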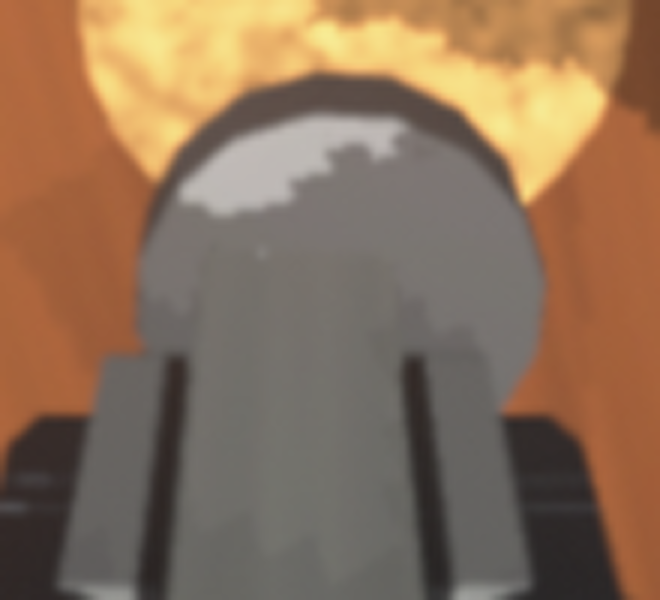

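```bash
python3 - <<'E'
from h import *
np.set_printoptions(precision=2,suppress=True)
c=load('w5.png');z=135.5
R=np.array([[.969,-.249,.005],[-.249,-.969,-.001],[.005,-.001,-1.]]);t=np.array([444.1,327.2,162.])
q=lambda x,y:(R.T@(onz(c,230+x/6,200+y/6,z,1)-t))[:2]
for p in [(340,114),(140,290),(545,290),(180,195),(520,200),(200,250),(400,255)]: print(p,q(*p))
W=np.array([q(*p) for p in [(340,114),(142,270),(545,290),(180,195),(520,200),(250,135),(430,135),(540,340)]])
A=np.c_[2*W,np.ones(len(W))];x=np.linalg.lstsq(A,(W**2).sum(1),rcond=None)[0];ctr=x[:2];print(ctr,np.sqrt(x[2]+ctr@ctr))
E
```

```text
(340, 114) [  4.76 -20.21]
(140, 290) [-14.2  -2.3]
(545, 290) [24.7  -2.18]
(180, 195) [-10.16 -12.14]
(520, 200) [ 21.84 -11.57]
(200, 250) [-8.37 -6.51]
(400, 255) [10.61 -5.97]
[ 5.33 -0.58] 19.54049306397853
```

move_arm --steps '[[[0,0,0],[0,0,4.4]],[[1,2,0],[0,0,0]],[[2.3,4.3,0],[0,0,0]],[[2.3,4.3,0],[0,0,0]],[[2.3,4.3,0],[0,0,0]],[[2.3,4.3,0],[0,0,0]],[[2.3,4.3,0],[0,0,0]],[[2.3,4.3,0],[0,0,0]],[[2,3,0],[0,0,0]],[[0,0,0],[0,0,0]]]'

```text
time: 8.4
tcp_pos: [498.9, -30.3, 152.3]
tcp_rot: [[0.947, -0.321, -0.013], [-0.321, -0.947, -0.002], [-0.012, 0.006, -1.0]]
force: [0.2, 1.4, -1.0]
opening: 17.5
```

```bash
cat > st.py <<'E'
from h import *
np.set_printoptions(precision=2,suppress=True)
B=np.array([569.7,-67.3]);yaw=-0.325
def st():
    o=manip.observe();c,s=np.cos(yaw),np.sin(yaw);M=np.array([[c,-s],[s,c]]);R=o['tcp_rot']
    print('t',o['time'],'tcp',o['tcp_pos'],'board xy',M.T@(o['tcp_pos'][:2]-B),'foot',M.T@((o['tcp_pos']+R@[4.2,-.6,0])[:2]-B),'toolyaw-board',np.degrees(np.arctan2(R[1,0],R[0,0])-yaw),'F board',M.T@o['force'][:2],'F tool',R.T@o['force'],'open',o['opening'],'tilt',R[:,2],'tq',R.T@o['wrist_torque'])
if __name__=='__main__':st()
E
python3 st.py
```

```text
t 8.4 tcp [498.92 -30.28 152.27] board xy [-78.9   12.48] foot [-74.7   13.07] toolyaw-board -0.12000760668307787 F board [-0.23  1.42] F tool [-0.22 -1.43  0.99] open 17.511183969746245 tilt [-0.01 -0.   -1.  ] tq [ 0.04 -0.   -0.  ]
```

move_arm --steps '[[[0.6,0.9,2.5],[0,0.7,0]],[[0,0,3],[0,0,0]],[[0,0,2],[0,0,0]],[[0,0,0],[0,0,0]],[[0,0,0],[0,0,0]]]'

```text
time: 9.02
tcp_pos: [499.3, -37.2, 73.3]
tcp_rot: [[0.948, -0.317, -0.006], [-0.317, -0.948, -0.003], [-0.004, 0.005, -1.0]]
force: [0.5, -0.2, -1.6]
opening: 17.1
```

```bash
python3 -c "
from st import *
snap('wrist','w6.png');snap('side','s6.png');st()
g=load('s6.png')['frame'][120:240,220:370,::-1];cv2.imwrite('pics/s6c.png',cv2.resize(g,None,fx=5,fy=5,interpolation=2))"
```

```text
t 9.125 tcp [499.49 -37.46  73.61] board xy [-76.06   5.86] foot [-71.86   6.47] toolyaw-board 0.10380033381577539 F board [0.09 0.09] F tool [ 0.1  -0.09  1.15] open 17.77825590727253 tilt [-0.01 -0.   -1.  ] tq [ 0.04 -0.06  0.01]
```

View pics/w6.png

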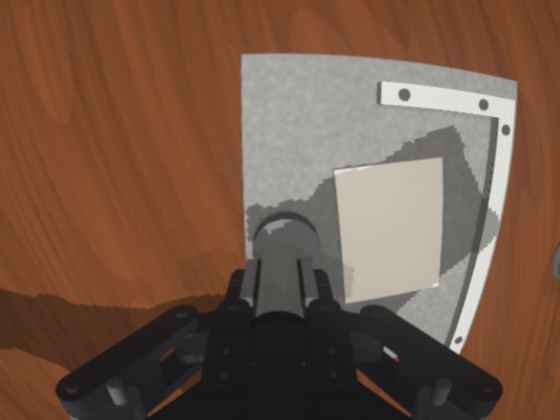

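View pics/s6c.png

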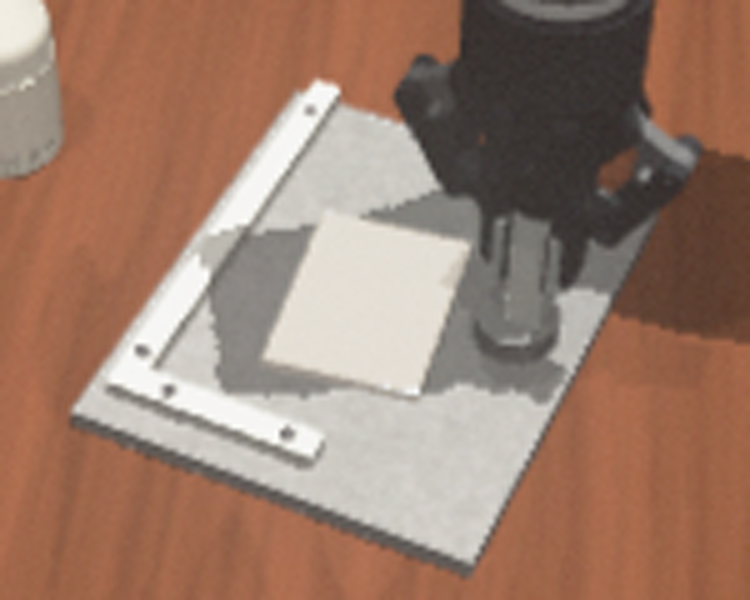

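```bash
python3 - <<'E'
from h import *
from scipy.optimize import least_squares
np.set_printoptions(precision=2,suppress=True)
c=load('w6.png')
R=np.array([[.948,-.317,-.006],[-.317,-.948,-.003],[-.004,.005,-1.]]);t=np.array([499.4,-37.3,73.4])
pts={'p-+':(334,170,18),'p++':(442,157,18),'p+-':(439,286,18),'p--':(346,302,18),'railcorner':(499,117.5,22),'stopend':(379,103,22),'boardtl':(242,56,12),'bedge mid':(244,150,12)}
for k,(u,v,z) in pts.items(): 
    q=R.T@(onz(c,u,v,z,1)-t); print(k,q)
# handle base/foot : foot z
for p in [(286,212),(254,240),(320,240)]: print(p,(R.T@(onz(c,*p,73.4-40.5+14,1)-t))[:2])
E
```

```text
p-+ [ 34.67 -42.74  55.04]
p++ [108.92 -53.91  54.63]
p+- [125.08  45.6   55.03]
p-- [50.14 55.34 55.43]
railcorner [151.85 -85.37  50.28]
stopend [ 60.52 -85.77  50.71]
boardtl [ -22.42 -113.84   60.97]
bedge mid [-21.76 -54.24  61.25]
(286, 212) [  4.21 -24.65]
(254, 240) [-13.8   -7.81]
(320, 240) [23.74 -7.87]
```

move_arm --steps '[[[0,0,1],[0,0.3,0]],[[0,0,0.6],[0,0,0]],[[0,0,0],[0,0,0]],[[0,0,0],[0,0,0]]]'

```text
time: 9.62
tcp_pos: [500.3, -37.6, 57.7]
tcp_rot: [[0.948, -0.318, 0.003], [-0.318, -0.948, -0.006], [0.004, 0.005, -1.0]]
force: [-0.2, -0.6, -2.2]
opening: 17.3
```

```bash
python3 st.py
```

```text
t 9.625 tcp [500.33 -37.57  57.73] board xy [-75.23   6.02] foot [-71.03   6.62] toolyaw-board 0.09277338517299794 F board [ 0.   -0.68] F tool [-0.01  0.67  2.25] open 17.288946706997404 tilt [ 0.   -0.01 -1.  ] tq [ 0.01 -0.03  0.01]
```

move_arm --steps '[[[0.3,0,0.2],[0,0,0]],[[0.3,0,0.05],[0,0,0]],[[0,0,0],[0,0,0]],[[0,0,0],[0,0,0]]]'

```text
time: 10.12
tcp_pos: [507.0, -39.8, 55.4]
tcp_rot: [[0.948, -0.318, 0.003], [-0.318, -0.948, -0.006], [0.005, 0.004, -1.0]]
force: [0.0, 1.0, -1.3]
opening: 17.7
```

```bash
python3 st.py
```

```text
t 10.125 tcp [506.96 -39.79  55.4 ] board xy [-68.24   6.04] foot [-64.04   6.65] toolyaw-board 0.07470384065258695 F board [-0.3   0.92] F tool [-0.31 -0.93  1.28] open 17.66112443767735 tilt [ 0.   -0.01 -1.  ] tq [-0.05 -0.05  0.02]
```

move_arm --steps '[[[0.2,0,0],[0,0,0]],[[0.2,0,0],[0,0,0]],[[0.15,0,0],[0,0,0]],[[0.15,0,0],[0,0,0]],[[0.15,0,0],[0,0,0]],[[0.15,0,0],[0,0,0]],[[0.15,0,0],[0,0,0]],[[0.15,0,0],[0,0,0]],[[0.15,0,0],[0,0,0]],[[0.15,0,0],[0,0,0]]]'

```text
time: 11.38
tcp_pos: [522.5, -45.1, 55.4]
tcp_rot: [[0.948, -0.318, 0.002], [-0.318, -0.948, -0.006], [0.004, 0.005, -1.0]]
force: [-0.1, -0.6, -1.9]
opening: 17.4
```

```bash
python3 -c "
from st import *
st();snap('wrist','w7.png');st()"
```

```text
t 11.375 tcp [522.51 -45.05  55.37] board xy [-51.82   6.02] foot [-47.62   6.62] toolyaw-board 0.08739247941516591 F board [ 0.05 -0.59] F tool [0.04 0.59 1.89] open 17.445996249838778 tilt [ 0.   -0.01 -1.  ] tq [-0.03 -0.1  -0.06]
t 11.425 tcp [522.74 -45.14  55.39] board xy [-51.57   6.  ] foot [-47.37   6.61] toolyaw-board 0.07922435967017233 F board [-0.04 -0.09] F tool [-0.04  0.09  0.71] open 16.941454893645588 tilt [ 0.   -0.01 -1.  ] tq [-0.01 -0.1  -0.01]
```

View pics/w7.png

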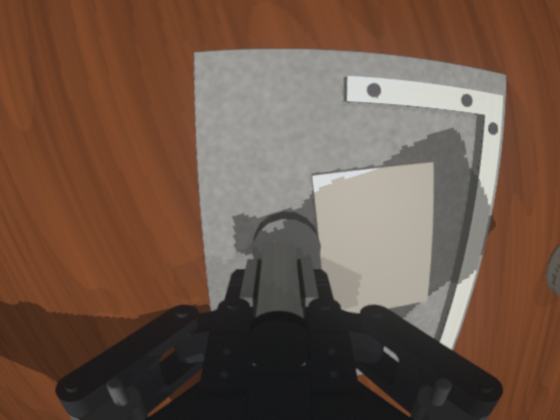

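move_arm --steps '[[[0.15,0,0],[0,0,0]],[[0.15,0,0],[0,0,0]],[[0.15,0,0],[0,0,0]],[[0.15,0,0],[0,0,0]],[[0.15,0,0],[0,0,0]],[[0.15,0,0],[0,0,0]],[[0.15,0,0],[0,0,0]],[[0.1,0,0],[0,0,0]],[[0.1,0,0],[0,0,0]]]'

```text
time: 12.55
tcp_pos: [535.3, -49.4, 55.4]
tcp_rot: [[0.948, -0.318, 0.002], [-0.318, -0.948, -0.006], [0.004, 0.005, -1.0]]
force: [0.2, 0.2, -1.2]
opening: 17.3
```

```bash
python3 -c "
from st import *
st();snap('wrist','w8.png');st()"
```

```text
t 12.55 tcp [535.31 -49.4   55.37] board xy [-38.3    5.98] foot [-34.1    6.59] toolyaw-board 0.08306438483006404 F board [0.15 0.21] F tool [ 0.14 -0.22  1.16] open 17.3374562968676 tilt [ 0.   -0.01 -1.  ] tq [-0.03 -0.14  0.02]
t 12.6 tcp [535.49 -49.44  55.4 ] board xy [-38.12   6.  ] foot [-33.92   6.6 ] toolyaw-board 0.07295831892217235 F board [-1.71  0.27] F tool [-1.72 -0.28  1.96] open 17.42653659651147 tilt [ 0.   -0.01 -1.  ] tq [-0.01 -0.13 -0.02]
```

View pics/w8.png

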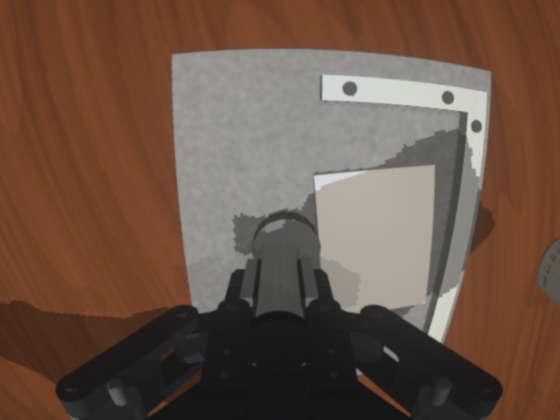

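move_arm --steps '[[[0.1,0,0],[0,0,0]],[[0.1,0,0],[0,0,0]],[[0.1,0,0],[0,0,0]],[[0.1,0,0],[0,0,0]],[[0.1,0,0],[0,0,0]],[[0.1,0,0],[0,0,0]]]'

```text
time: 13.35
tcp_pos: [541.5, -51.5, 55.4]
tcp_rot: [[0.948, -0.318, 0.003], [-0.318, -0.948, -0.006], [0.004, 0.005, -1.0]]
force: [-1.3, 0.3, -1.8]
opening: 17.4
```

```bash
python3 st.py
```

```text
t 13.35 tcp [541.46 -51.49  55.4 ] board xy [-31.81   5.96] foot [-27.61   6.57] toolyaw-board 0.07863516000081999 F board [-1.32 -0.1 ] F tool [-1.33  0.09  1.75] open 17.383721013273696 tilt [ 0.   -0.01 -1.  ] tq [ 0.05 -0.15 -0.03]
```

move_arm --steps '[[[0.1,0,0],[0,0,0]],[[0.1,0,0],[0,0,0]],[[0.1,0,0],[0,0,0]],[[0.1,0,0],[0,0,0]]]'

```text
time: 13.85
tcp_pos: [545.3, -52.7, 55.3]
tcp_rot: [[0.948, -0.318, 0.002], [-0.318, -0.948, -0.006], [0.004, 0.005, -1.0]]
force: [-0.2, 0.8, -1.4]
opening: 17.2
```

```bash
python3 -c "
from st import *
st();snap('wrist','w9.png');st()"
```

```text
t 13.85 tcp [545.31 -52.69  55.33] board xy [-27.78   6.06] foot [-23.58   6.67] toolyaw-board 0.08613425471996355 F board [-0.46  0.68] F tool [-0.47 -0.69  1.37] open 17.208100579640107 tilt [ 0.   -0.01 -1.  ] tq [ 0.09 -0.25 -0.01]
t 13.9 tcp [545.47 -52.74  55.34] board xy [-27.61   6.06] foot [-23.41   6.67] toolyaw-board 0.08023666762102492 F board [ 0.44 -0.13] F tool [0.44 0.13 0.9 ] open 17.492023310162267 tilt [ 0.   -0.01 -1.  ] tq [ 0.11 -0.19 -0.01]
```

View pics/w9.png

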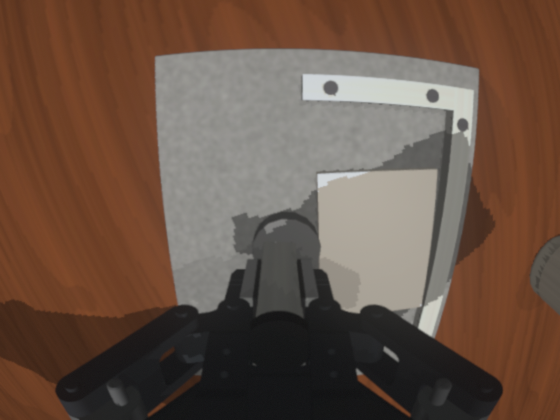

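move_arm --steps '[[[0.06,0,0],[0,0,0]],[[0.06,0,0],[0,0,0]],[[0.06,0,0],[0,0,0]]]'

```text
time: 14.28
tcp_pos: [547.2, -53.2, 55.3]
tcp_rot: [[0.948, -0.318, 0.002], [-0.318, -0.948, -0.006], [0.004, 0.005, -1.0]]
force: [-0.5, 0.1, -1.3]
opening: 17.3
```

```bash
python3 st.py
```

```text
t 14.275 tcp [547.18 -53.2   55.32] board xy [-25.84   6.17] foot [-21.64   6.78] toolyaw-board 0.09023352241336415 F board [-0.56 -0.04] F tool [-0.57  0.04  1.28] open 17.29556639485192 tilt [ 0.   -0.01 -1.  ] tq [ 0.07 -0.21 -0.01]
```

move_arm --steps '[[[0.05,0,0],[0,0,0]],[[0.05,0,0],[0,0,0]]]'

```text
time: 14.52
tcp_pos: [548.2, -53.5, 55.3]
tcp_rot: [[0.948, -0.318, 0.002], [-0.318, -0.948, -0.006], [0.004, 0.005, -1.0]]
force: [-1.1, -0.4, -1.7]
opening: 17.3
```

```bash
python3 st.py
```

```text
t 14.525 tcp [548.2  -53.51  55.32] board xy [-24.78   6.2 ] foot [-20.58   6.81] toolyaw-board 0.09260397616759324 F board [-0.95 -0.78] F tool [-0.96  0.77  1.7 ] open 17.28436838104479 tilt [ 0.   -0.01 -1.  ] tq [ 0.09 -0.21 -0.01]
```

move_arm --steps '[[[0.03,0,0],[0,0,0]],[[0.03,0,0],[0,0,0]]]'

```text
time: 14.78
tcp_pos: [548.6, -53.7, 55.3]
tcp_rot: [[0.948, -0.318, 0.002], [-0.318, -0.948, -0.006], [0.003, 0.005, -1.0]]
force: [-1.1, 1.0, -1.0]
opening: 17.1
```

```bash
python3 st.py
```

```text
t 14.775 tcp [548.56 -53.67  55.27] board xy [-24.39   6.16] foot [-20.19   6.77] toolyaw-board 0.09305502813187944 F board [-1.37  0.59] F tool [-1.37 -0.59  0.99] open 17.07819908322088 tilt [ 0.   -0.01 -1.  ] tq [ 0.12 -0.44 -0.02]
```

move_arm --steps '[[[0.03,0,0],[0,0,0]],[[0.03,0,0],[0,0,0]]]'

```text
time: 15.02
tcp_pos: [548.6, -53.7, 55.2]
tcp_rot: [[0.948, -0.318, 0.001], [-0.318, -0.948, -0.005], [0.002, 0.005, -1.0]]
force: [-1.4, 0.6, -0.2]
opening: 17.5
```

```bash
python3 -c "
from st import *
st();snap('wrist','w10.png');st()"
```

```text
t 15.025 tcp [548.65 -53.74  55.18] board xy [-24.28   6.12] foot [-20.08   6.73] toolyaw-board 0.09654935411439881 F board [-1.51  0.16] F tool [-1.51 -0.16  0.19] open 17.457424035194787 tilt [ 0.   -0.01 -1.  ] tq [ 0.07 -0.59  0.  ]
t 15.075 tcp [548.65 -53.72  55.14] board xy [-24.29   6.15] foot [-20.09   6.75] toolyaw-board 0.09789521241389193 F board [-2.19  0.21] F tool [-2.19 -0.21  0.79] open 17.513883760554606 tilt [ 0.   -0.01 -1.  ] tq [ 0.11 -0.56 -0.02]
```

move_arm --steps '[[[0.05,0,0],[0,0,0]],[[0.05,0,0],[0,0,0]]]'

```text
time: 15.32
tcp_pos: [548.8, -53.8, 54.9]
tcp_rot: [[0.948, -0.318, -0.001], [-0.318, -0.948, -0.005], [0.001, 0.005, -1.0]]
force: [-3.9, 1.2, 0.1]
opening: 17.6
```

```bash
python3 st.py
```

```text
t 15.325 tcp [548.76 -53.84  54.9 ] board xy [-24.15   6.07] foot [-19.95   6.68] toolyaw-board 0.10741759256093596 F board [-4.05 -0.13] F tool [-4.05  0.12 -0.13] open 17.573440261913408 tilt [-0.   -0.01 -1.  ] tq [ 0.11 -0.83  0.05]
```

View pics/w10.png

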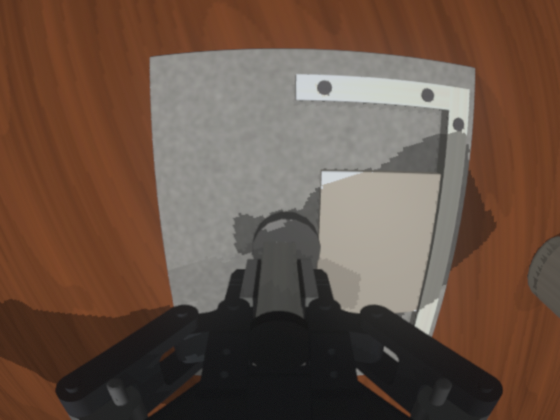

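move_arm --steps '[[[0.065,0,-0.02],[0,0,0]],[[0.075,0,-0.02],[0,0,0]],[[0.075,0,-0.02],[0,0,0]]]'

```text
time: 15.7
tcp_pos: [549.0, -54.0, 55.0]
tcp_rot: [[0.948, -0.317, -0.005], [-0.317, -0.948, -0.005], [-0.003, 0.006, -1.0]]
force: [-4.6, 3.0, 0.8]
opening: 17.2
```

```bash
python3 st.py
```

```text
t 15.7 tcp [548.98 -54.01  54.95] board xy [-23.87   5.98] foot [-19.68   6.59] toolyaw-board 0.12811792605058905 F board [-5.37  1.39] F tool [-5.37 -1.39 -0.74] open 17.196939171830955 tilt [-0.01 -0.01 -1.  ] tq [ 0.13 -1.37 -0.04]
```

move_arm --steps '[[[0.075,0,-0.01],[0,0,0]],[[0.075,0,-0.01],[0,0,0]],[[0.075,0,-0.01],[0,0,0]],[[0.075,0,-0.01],[0,0,0]]]'

```text
time: 16.2
tcp_pos: [549.2, -54.1, 54.6]
tcp_rot: [[0.949, -0.316, -0.011], [-0.316, -0.949, -0.005], [-0.009, 0.008, -1.0]]
force: [-4.4, 2.4, -0.2]
opening: 17.3
```

```bash
python3 -c "
from st import *
st();snap('wrist','w11.png');st()"
```

```text
t 16.2 tcp [549.21 -54.1   54.65] board xy [-23.64   5.97] foot [-19.44   6.58] toolyaw-board 0.1726711500189313 F board [-4.97  0.81] F tool [-4.96 -0.83  0.27] open 17.281823460732053 tilt [-0.01 -0.   -1.  ] tq [ 0.1  -1.36  0.04]
t 16.25 tcp [549.2  -54.09  54.61] board xy [-23.64   5.97] foot [-19.45   6.58] toolyaw-board 0.173154988874324 F board [-5.72  0.7 ] F tool [-5.72 -0.71 -0.42] open 17.603991432175768 tilt [-0.01 -0.   -1.  ] tq [ 0.18 -1.32 -0.04]
```

View pics/w11.png

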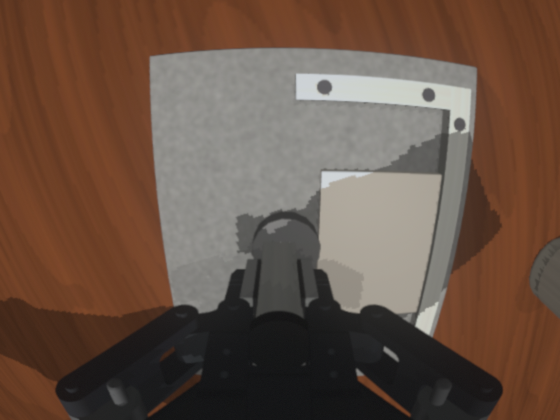

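```bash
python3 - <<'E'
from h import *
np.set_printoptions(precision=2,suppress=True)
c=load('w11.png');cv2.imwrite('pics/w11c.png',cv2.resize(c['frame'][70:330,300:480,::-1],None,fx=2.3*1.5,fy=2.3,interpolation=2))
th=-.325;M=np.array([[np.cos(th),-np.sin(th)],[np.sin(th),np.cos(th)]]);B=np.array([569.7,-67.3])
for k,(u,v,z) in {'p-+':(321,170,18),'p++':(441,173,18),'p+-':(417,312,18),'rc':(442,108.5,22),'rail2':(413,332,22),'se':(296,100,22)}.items(): print(k,M.T@(onz(c,u,v,z,1)[:2]-B))
E
```

```text
p-+ [ 0.02 51.97]
p++ [74.97 52.58]
p+- [ 76.58 -48.88]
rc [69.65 91.5 ]
rail2 [ 75.55 -64.46]
se [-14.77  90.74]
```

View pics/w11c.png

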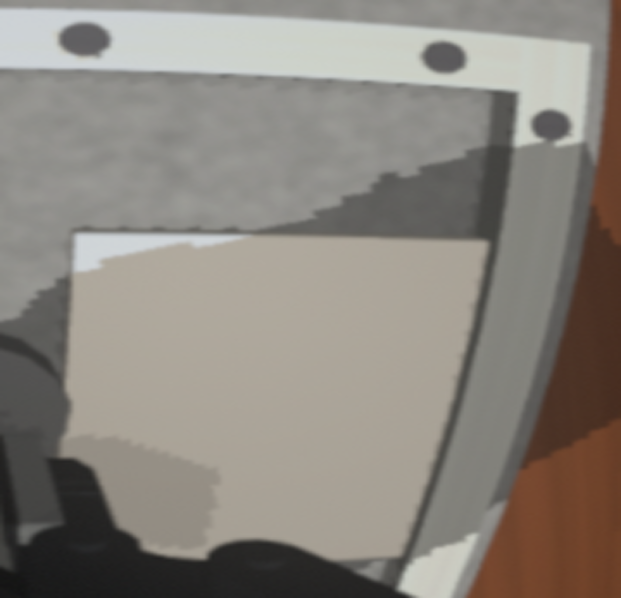

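move_arm --steps '[[[0.075,0,-0.02],[0,0.1,0]],[[0.075,0,-0.02],[0,0.1,0]],[[0.075,0,-0.02],[0,0.1,0]],[[0.075,0,-0.02],[0,0.1,0]]]'

```text
time: 16.75
tcp_pos: [549.2, -54.1, 54.6]
tcp_rot: [[0.949, -0.316, -0.01], [-0.316, -0.949, -0.006], [-0.008, 0.009, -1.0]]
force: [-5.0, 1.6, 1.1]
opening: 17.3
```

```bash
python3 st.py
```

```text
t 16.75 tcp [549.19 -54.07  54.61] board xy [-23.66   5.99] foot [-19.46   6.6 ] toolyaw-board 0.20908321312614772 F board [-5.25 -0.06] F tool [-5.25  0.05 -1.01] open 17.313539809962116 tilt [-0.01 -0.01 -1.  ] tq [ 0.19 -1.38  0.03]
```

move_arm --steps '[[[-0.5,0,0],[0,0,0]],[[-1,0,0],[0,0.3,0]],[[-1,0,0],[0,0.2,0]],[[0,0,-2],[0,0,0]],[[0,0,-3],[0,0,0]],[[0,0,0],[0,0,0]],[[0,0,0],[0,0,0]]]'

```text
time: 17.62
tcp_pos: [524.7, -46.0, 106.2]
tcp_rot: [[0.949, -0.316, 0.006], [-0.316, -0.949, -0.011], [0.009, 0.008, -1.0]]
force: [0.3, 0.5, -1.8]
opening: 17.0
```

```bash
python3 st.py; python3 -c "
from h import *
snap('top','t12.png');snap('wrist','w12.png');print(manip.observe()['joint_pos'])
g=load('t12.png')['frame'][155:275,275:410,::-1];cv2.imwrite('pics/t12c.png',cv2.resize(g,None,fx=5,fy=5,interpolation=2))"
```

```text
t 17.625 tcp [524.73 -46.   106.22] board xy [-49.41   5.83] foot [-45.22   6.44] toolyaw-board 0.207715290699623 F board [0.1  0.58] F tool [ 0.09 -0.59  1.8 ] open 17.028892017033186 tilt [ 0.01 -0.01 -1.  ] tq [ 0.01 -0.02 -0.05]
[ 0.30635843  0.42841022 -0.42388289  1.99986281  0.26641918  0.76079977
 -0.59869047]
```

View pics/w12.png

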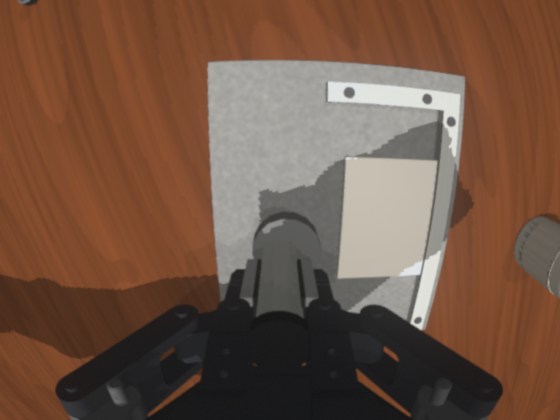

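move_arm --steps '[[[0,0,0],[0,0,-10]],[[0,0,0],[0,0,-10]],[[0,0,0],[0,0,-10]],[[0,0,0],[0,0,-10]],[[0,0,0],[0,0,-10]],[[0,0,0],[0,0,-10]],[[0,0,0],[0,0,-10]],[[0,0,0],[0,0,-10]],[[0,0,0],[0,0,-10]],[[0,0,0],[0,0,0]]]'

```text
time: 18.98
tcp_pos: [519.4, -45.7, 96.6]
tcp_rot: [[0.268, 0.963, -0.009], [0.963, -0.268, -0.007], [-0.009, -0.006, -1.0]]
force: [0.0, 0.3, -1.3]
opening: 17.6
```

```bash
python3 st.py;python3 - <<'E'
from h import *
np.set_printoptions(precision=2,suppress=True)
c=load('w12.png')
th=-.325;M=np.array([[np.cos(th),-np.sin(th)],[np.sin(th),np.cos(th)]]);B=np.array([569.7,-67.3])
for k,(u,v,z) in {'p-+':(345,157,18),'p++':(437,160,18),'p+-':(423,275,18),'p--':(338,278,18),'rc':(440,110,22),'se':(327,102,22),'rail in low end':(414,327,22)}.items(): print(k,M.T@(onz(c,u,v,z,1)[:2]-B))
E
```

```text
t 18.975 tcp [519.4  -45.65  96.63] board xy [-54.58   4.45] foot [-55.4    8.62] toolyaw-board 93.0922561880688 F board [-0.08  0.26] F tool [ 0.28 -0.06  1.3 ] open 17.564414287493378 tilt [-0.01 -0.01 -1.  ] tq [ 0.05 -0.01  0.01]
p-+ [-0.2  51.43]
p++ [75.11 52.21]
p+- [ 79.4  -49.38]
p-- [  1.35 -48.64]
rc [72.01 91.3 ]
se [-15.26  90.71]
rail in low end [  81.24 -105.05]
```

move_arm --steps '[[[0,0,0],[-0.35,0.5,2.6]],[[-1.1,1.1,-0.1],[0,0,0]],[[-2.2,2.3,-0.1],[0,0,0]],[[-2.2,2.3,-0.1],[0,0,0]],[[-2.2,2.3,-0.1],[0,0,0]],[[-1.0,1.1,0],[0,0,0]],[[0,0,0],[0,0,0]],[[0,0,0],[0,0,0]]]'

```text
time: 19.98
tcp_pos: [579.8, -164.2, 100.0]
tcp_rot: [[0.327, 0.945, -0.0], [0.945, -0.327, -0.002], [-0.002, 0.0, -1.0]]
force: [-0.4, -0.2, -1.1]
opening: 17.2
```

```bash
python3 st.py;python3 -c "
from h import *
snap('wrist','w13.png')"
```

```text
t 19.975 tcp [ 579.77 -164.23  100.02] board xy [ 40.5  -88.64] foot [ 39.93 -84.44] toolyaw-board 89.53000688493209 F board [-0.31 -0.28] F tool [-0.28 -0.31  1.13] open 17.2231279297158 tilt [-0. -0. -1.] tq [ 0.02 -0.02 -0.05]
```

View pics/w13.png

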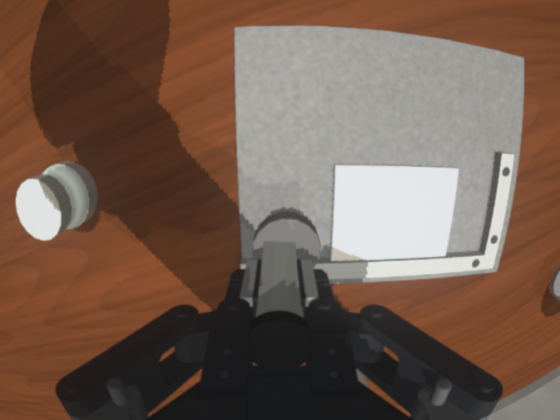

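```bash
python3 - <<'E'
from h import *
np.set_printoptions(precision=2,suppress=True)
c=load('w13.png');o=manip.observe();R=o['tcp_rot'];t=o['tcp_pos']
for k,(u,v,z) in {'-x-y':(334,165,18),'-x+y':(458,168.5,18),'+x+y':(446,260,18),'+x-y':(331,260,18),'stop in corner':(483,257,22),'stop end':(500,153,22),'rail far L':(330,262,22),'jar':(42,208,55)}.items(): print(k,R.T@(onz(c,u,v,z,1)-t))
for p in [(286,219),(254,245),(320,245)]: print(p,(R.T@(onz(c,*p,t[2]-40.5+14,1)-t))[:2])
E
```

```text
-x-y [ 39.37 -40.49  82.  ]
-x+y [140.07 -41.29  81.8 ]
+x+y [143.26  37.71  81.82]
+x-y [41.15 34.05 82.02]
stop in corner [180.48  34.95  77.74]
stop end [178.37 -56.95  77.72]
rail far L [39.75 33.73 78.03]
jar [-175.8   -20.54   45.45]
(286, 219) [  4.29 -19.9 ]
(254, 245) [-13.86  -4.06]
(320, 245) [23.96 -4.04]
```

move_arm --steps '[[[0,-0.3,1.5],[0,0,0]],[[0,0,1.5],[0,0,0]],[[0,0,1],[0,0,0]],[[0,0,0.2],[0,0,0]],[[0,0,0],[0,0,0]],[[0,0,0],[0,0,0]]]'

```text
time: 20.78
tcp_pos: [575.6, -160.4, 54.5]
tcp_rot: [[0.323, 0.946, -0.002], [0.946, -0.323, -0.001], [-0.002, -0.002, -1.0]]
force: [-0.3, -0.1, -0.6]
opening: 17.2
```

```bash
python3 st.py
```

```text
t 20.775 tcp [ 575.6  -160.35   54.48] board xy [ 35.3 -86.3] foot [ 34.72 -82.1 ] toolyaw-board 89.7733923410988 F board [-0.24 -0.17] F tool [-0.17 -0.23  0.57] open 17.199455041019036 tilt [-0. -0. -1.] tq [ 0.04 -0.01  0.02]
```

move_arm --steps '[[[0.2,0.2,-0.06],[0,0,0]],[[0.2,0,0],[0,0,0]],[[0.2,0,0],[0,0,0]],[[0.2,0,0],[0,0,0]],[[0.15,0,0],[0,0,0]],[[0.15,0,0],[0,0,0]]]'

```text
time: 21.52
tcp_pos: [582.2, -150.1, 56.1]
tcp_rot: [[0.323, 0.946, -0.0], [0.946, -0.323, -0.001], [-0.001, 0.0, -1.0]]
force: [-0.1, 0.6, -0.6]
opening: 17.5
```

```bash
python3 st.py
```

```text
t 21.525 tcp [ 582.17 -150.13   56.14] board xy [ 38.27 -74.51] foot [ 37.69 -70.31] toolyaw-board 89.75353616557965 F board [-0.29  0.52] F tool [ 0.52 -0.3   0.61] open 17.48738807320531 tilt [-0. -0. -1.] tq [ 0.03 -0.01  0.01]
```

move_arm --steps '[[[0.12,0,0.08],[0,0,0]],[[0.12,0,0],[0,0,0]],[[0.12,0,0],[0,0,0]],[[0.12,0,0],[0,0,0]]]'

```text
time: 22.02
tcp_pos: [583.6, -145.8, 55.2]
tcp_rot: [[0.324, 0.946, -0.001], [0.946, -0.324, -0.002], [-0.002, -0.0, -1.0]]
force: [-0.2, -0.2, -1.7]
opening: 17.2
```

```bash
python3 st.py
```

```text
t 22.025 tcp [ 583.63 -145.75   55.16] board xy [ 38.26 -69.9 ] foot [ 37.68 -65.69] toolyaw-board 89.73308940909695 F board [-0.13 -0.26] F tool [-0.26 -0.13  1.66] open 17.183369122692834 tilt [-0. -0. -1.] tq [ 0.03 -0.13  0.02]
```

move_arm --steps '[[[0.15,0,0],[0,0,0]],[[0.15,0,0],[0,0,0]],[[0.15,0,0],[0,0,0]],[[0.15,0,0],[0,0,0]],[[0.15,0,0],[0,0,0]],[[0.15,0,0],[0,0,0]],[[0.15,0,0],[0,0,0]],[[0.15,0,0],[0,0,0]],[[0.15,0,0],[0,0,0]],[[0.15,0,0],[0,0,0]]]'

```text
time: 23.28
tcp_pos: [588.7, -130.7, 55.1]
tcp_rot: [[0.324, 0.946, -0.001], [0.946, -0.324, -0.002], [-0.002, -0.0, -1.0]]
force: [-0.1, -1.3, -1.2]
opening: 17.5
```

```bash
python3 st.py;python3 -c "
from h import *
snap('wrist','w14.png')"
```

```text
t 23.275 tcp [ 588.7  -130.72   55.12] board xy [ 38.25 -54.04] foot [ 37.67 -49.83] toolyaw-board 89.72394165285381 F board [ 0.31 -1.31] F tool [-1.31  0.32  1.21] open 17.521608280184044 tilt [-0. -0. -1.] tq [ 0.04 -0.09 -0.  ]
```

View pics/w14.png

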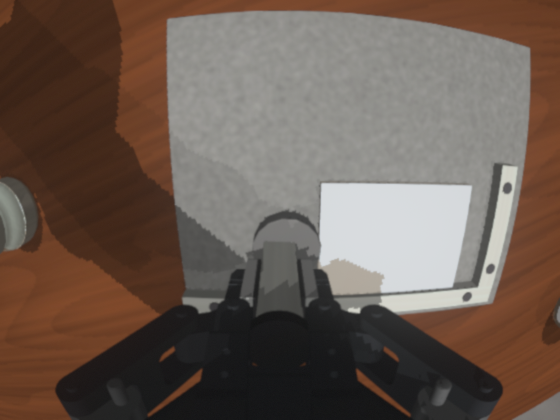

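move_arm --steps '[[[0.15,0,0],[0,0,0]],[[0.15,0,0],[0,0,0]],[[0.15,0,0],[0,0,0]],[[0.15,0,0],[0,0,0]],[[0.15,0,0],[0,0,0]],[[0.15,0,0],[0,0,0]],[[0.15,0,0],[0,0,0]],[[0.1,0,0],[0,0,0]],[[0.1,0,0],[0,0,0]]]'

```text
time: 24.45
tcp_pos: [593.1, -117.8, 55.1]
tcp_rot: [[0.324, 0.946, -0.001], [0.946, -0.324, -0.002], [-0.002, -0.0, -1.0]]
force: [0.5, -0.1, -1.0]
opening: 17.3
```

```bash
python3 st.py;python3 -c "
from h import *
snap('wrist','w15.png')"
```

```text
t 24.45 tcp [ 593.05 -117.81   55.06] board xy [ 38.26 -40.41] foot [ 37.68 -36.2 ] toolyaw-board 89.74152547424428 F board [0.54 0.07] F tool [0.07 0.54 1.  ] open 17.30838251091705 tilt [-0. -0. -1.] tq [ 0.02 -0.17 -0.03]
```

View pics/w15.png

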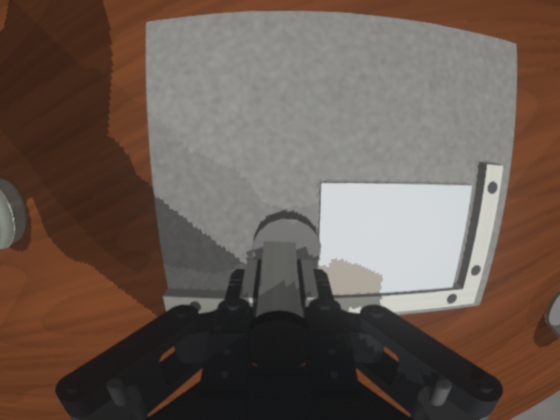

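Still sliding freely, with a few mm left to the stop, so I'll use finer steps.

move_arm --steps '[[[0.08,0,0],[0,0,0]],[[0.08,0,0],[0,0,0]],[[0.08,0,0],[0,0,0]],[[0.06,0,0],[0,0,0]]]'

```text
time: 25.0
tcp_pos: [594.1, -114.7, 55.1]
tcp_rot: [[0.324, 0.946, -0.001], [0.946, -0.324, -0.002], [-0.002, -0.0, -1.0]]
force: [0.1, -1.6, -2.1]
opening: 17.0
```

```bash
python3 st.py
```

```text
t 25.0 tcp [ 594.11 -114.68   55.07] board xy [ 38.26 -37.11] foot [ 37.68 -32.9 ] toolyaw-board 89.74204233400481 F board [ 0.55 -1.48] F tool [-1.48  0.56  2.12] open 16.966230118082034 tilt [-0. -0. -1.] tq [ 0.05 -0.2   0.  ]
```

move_arm --steps '[[[0.05,0,0],[0,0,0]],[[0.05,0,0],[0,0,0]],[[0.05,0,0],[0,0,0]]]'

```text
time: 25.38
tcp_pos: [594.6, -113.2, 55.1]
tcp_rot: [[0.324, 0.946, -0.001], [0.946, -0.324, -0.002], [-0.002, -0.0, -1.0]]
force: [0.2, -1.4, -1.2]
opening: 17.6
```

```bash
python3 st.py
```

```text
t 25.375 tcp [ 594.6  -113.19   55.08] board xy [ 38.25 -35.53] foot [ 37.67 -31.33] toolyaw-board 89.73726767798198 F board [ 0.67 -1.25] F tool [-1.24  0.68  1.21] open 17.599923577406972 tilt [-0. -0. -1.] tq [ 0.05 -0.15  0.02]
```

move_arm --steps '[[[0.04,0,0],[0,0,0]],[[0.04,0,0],[0,0,0]],[[0.04,0,0],[0,0,0]]]'

```text
time: 25.75
tcp_pos: [595.0, -112.0, 55.1]
tcp_rot: [[0.324, 0.946, -0.001], [0.946, -0.324, -0.002], [-0.002, -0.0, -1.0]]
force: [-0.6, -1.1, -1.8]
opening: 17.4
```

```bash
python3 -c "
from st import *
st();snap('wrist','w16.png');st()"
```

```text
t 25.75 tcp [ 595.02 -111.96   55.06] board xy [ 38.25 -34.24] foot [ 37.67 -30.04] toolyaw-board 89.73987477924197 F board [-0.24 -1.28] F tool [-1.28 -0.24  1.78] open 17.438938138793493 tilt [-0. -0. -1.] tq [ 0.07 -0.14  0.  ]
t 25.8 tcp [ 595.02 -111.92   55.05] board xy [ 38.24 -34.2 ] foot [ 37.66 -30.  ] toolyaw-board 89.73881573942133 F board [-0.2  -1.42] F tool [-1.42 -0.2   1.57] open 17.275567820019234 tilt [-0. -0. -1.] tq [ 0.02 -0.15 -0.03]
```

View pics/w16.png

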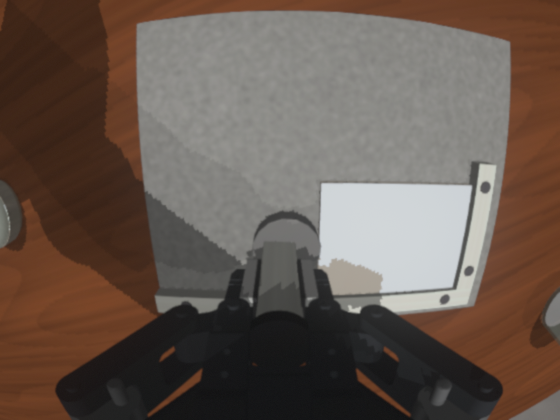

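Nearly at the stop. I'll continue with small steps.

move_arm --steps '[[[0.04,0,0],[0,0,0]],[[0.04,0,0],[0,0,0]]]'

```text
time: 26.05
tcp_pos: [595.3, -111.1, 55.1]
tcp_rot: [[0.324, 0.946, -0.001], [0.946, -0.324, -0.002], [-0.002, -0.0, -1.0]]
force: [-0.3, -0.8, -2.7]
opening: 17.2
```

```bash
python3 st.py
```

```text
t 26.05 tcp [ 595.32 -111.14   55.06] board xy [ 38.28 -33.37] foot [ 37.7  -29.17] toolyaw-board 89.73933821090777 F board [ 0.01 -0.85] F tool [-0.85  0.01  2.74] open 17.215748708434766 tilt [-0. -0. -1.] tq [ 0.02 -0.13  0.05]
```

move_arm --steps '[[[0.04,0,0],[0,0,0]],[[0.04,0,0],[0,0,0]]]'

```text
time: 26.3
tcp_pos: [595.5, -110.7, 55.1]
tcp_rot: [[0.324, 0.946, -0.001], [0.946, -0.324, -0.002], [-0.003, -0.0, -1.0]]
force: [-1.1, -1.6, -0.7]
opening: 17.3
```

```bash
python3 st.py
```

```text
t 26.3 tcp [ 595.5  -110.66   55.06] board xy [ 38.3  -32.86] foot [ 37.72 -28.65] toolyaw-board 89.73062602832998 F board [-0.56 -1.88] F tool [-1.88 -0.55  0.68] open 17.315394804073115 tilt [-0. -0. -1.] tq [-0.03 -0.44  0.  ]
```

move_arm --steps '[[[0.04,0,0],[0,0,0]],[[0.05,0,0],[0,0,0]]]'

```text
time: 26.55
tcp_pos: [595.5, -110.6, 55.0]
tcp_rot: [[0.324, 0.946, -0.002], [0.946, -0.324, -0.003], [-0.004, -0.001, -1.0]]
force: [-0.7, -2.3, -1.5]
opening: 17.1
```

```bash
python3 st.py
```

```text
t 26.55 tcp [ 595.53 -110.59   54.99] board xy [ 38.3  -32.77] foot [ 37.72 -28.57] toolyaw-board 89.69804379699728 F board [ 0.05 -2.44] F tool [-2.43  0.06  1.52] open 17.08231665048421 tilt [-0. -0. -1.] tq [ 0.02 -0.62 -0.03]
```

move_arm --steps '[[[0.06,0,-0.01],[0,0,0]],[[0.07,0,-0.01],[0,0,0]],[[0.075,0,-0.01],[0,0,0]]]'

```text
time: 26.92
tcp_pos: [595.7, -110.3, 55.1]
tcp_rot: [[0.325, 0.946, -0.003], [0.946, -0.325, -0.006], [-0.006, -0.001, -1.0]]
force: [-0.9, -3.6, -0.8]
opening: 17.4
```

```bash
python3 st.py
```

```text
t 26.925 tcp [ 595.66 -110.33   55.11] board xy [ 38.34 -32.49] foot [ 37.77 -28.28] toolyaw-board 89.63269604922644 F board [ 0.28 -3.68] F tool [-3.67  0.3   0.85] open 17.429242300148392 tilt [-0.   -0.01 -1.  ] tq [-0.06 -1.06  0.  ]
```

move_arm --steps '[[[0.085,0,-0.01],[0,0,0]],[[0.095,0,-0.01],[0,0,0]],[[0.095,0,-0.01],[0,0,0]]]'

```text
time: 27.3
tcp_pos: [595.8, -110.1, 55.2]
tcp_rot: [[0.327, 0.945, -0.005], [0.945, -0.327, -0.009], [-0.01, -0.002, -1.0]]
force: [-2.2, -4.8, 0.3]
opening: 17.5
```

```bash
python3 st.py
```

```text
t 27.3 tcp [ 595.76 -110.11   55.19] board xy [ 38.37 -32.25] foot [ 37.8  -28.04] toolyaw-board 89.53780065419875 F board [-0.55 -5.3 ] F tool [-5.31 -0.51 -0.27] open 17.50577995788242 tilt [-0.01 -0.01 -1.  ] tq [ 0.12 -1.38 -0.01]
```

move_arm --steps '[[[0.1,0,0],[0,0,0]],[[0.1,0,0],[0,0,0]],[[0.1,0,0],[0,0,0]],[[0.1,0,0],[0,0,0]],[[0.1,0,0],[0,0,0]]]'

```text
time: 27.92
tcp_pos: [595.9, -109.9, 55.1]
tcp_rot: [[0.33, 0.944, -0.009], [0.944, -0.33, -0.015], [-0.017, -0.003, -1.0]]
force: [-2.4, -4.9, 0.7]
opening: 17.5
```

```bash
python3 -c "
from st import *
st();snap('wrist','w17.png');st()
cv2.imwrite('pics/w17c.png',cv2.resize(load('w17.png')['frame'][150:330,300:510,::-1],None,fx=3.3,fy=3.3,interpolation=2))"
```

```text
t 27.925 tcp [ 595.86 -109.89   55.08] board xy [ 38.39 -32.01] foot [ 37.84 -27.8 ] toolyaw-board 89.36396670575317 F board [-0.74 -5.37] F tool [-5.39 -0.68 -0.61] open 17.464341506960498 tilt [-0.01 -0.02 -1.  ] tq [ 0.1  -1.35 -0.08]
t 27.975 tcp [ 595.89 -109.88   55.1 ] board xy [ 38.42 -31.98] foot [ 37.86 -27.78] toolyaw-board 89.36597924297122 F board [-0.01 -6.4 ] F tool [-6.4   0.06  0.01] open 17.33821053758093 tilt [-0.01 -0.02 -1.  ] tq [ 0.08 -1.45 -0.06]
```

View pics/w17c.png

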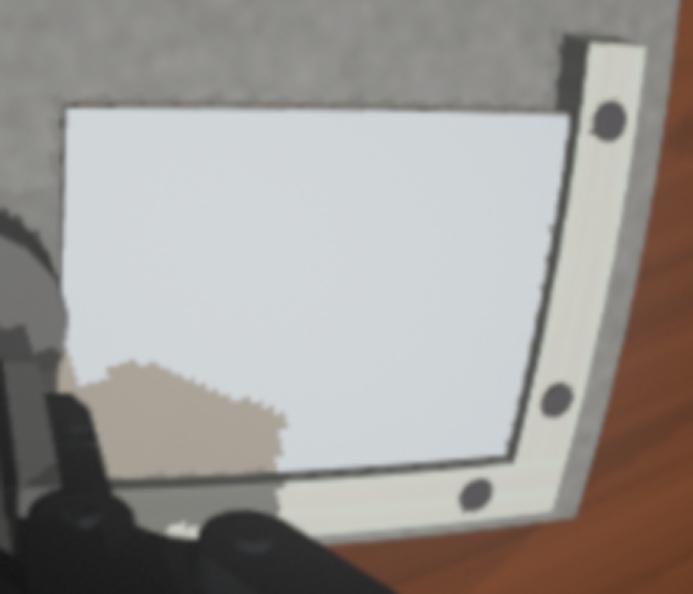

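move_arm --steps '[[[-0.4,0,0],[0,0,0]],[[-1,0,0],[0,0.5,0]],[[-1,0,0],[0,0.4,0]],[[0,0,-2],[0,0,0]],[[0,0,-4],[0,0,0]],[[0,0,-4],[0,0,0]],[[0,0,0],[0,0,0]],[[0,0,0],[0,0,0]]]'

```text
time: 28.98
tcp_pos: [589.5, -130.2, 163.1]
tcp_rot: [[0.328, 0.945, 0.003], [0.945, -0.328, 0.007], [0.007, 0.0, -1.0]]
force: [-0.2, -0.0, -1.2]
opening: 17.5
```

```bash
python3 -c "
from st import *
st();snap('wrist','w18.png')
print(manip.observe()['joint_pos'])
cv2.imwrite('pics/w18c.png',cv2.resize(load('w18.png')['frame'][150:300,320:500,::-1],None,fx=4,fy=4,interpolation=2))"
```

```text
t 28.975 tcp [ 589.5  -130.16  163.12] board xy [ 38.84 -53.25] foot [ 38.28 -49.04] toolyaw-board 89.5005776555924 F board [-0.22 -0.08] F tool [-0.09 -0.22  1.18] open 17.54101572117183 tilt [ 0.    0.01 -1.  ] tq [ 0.02 -0.02  0.  ]
[ 0.7   0.55 -0.79  1.76  0.45  1.02  0.98]
```

View pics/w18.png

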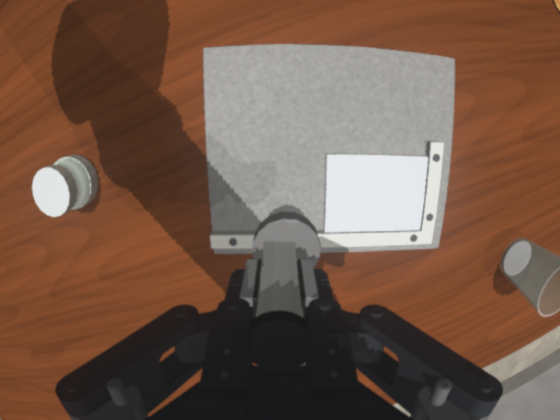

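View pics/w18c.png

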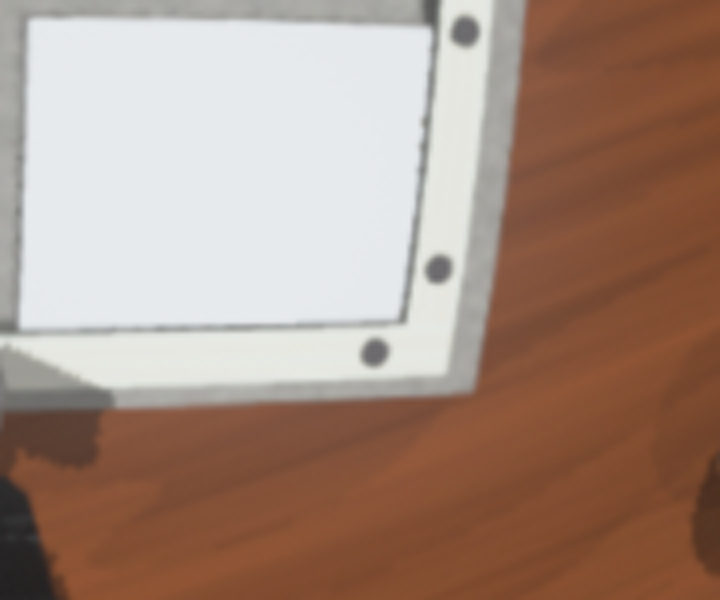

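```bash
python3 - <<'E'
from h import *
from scipy.optimize import least_squares
np.set_printoptions(precision=3,suppress=True)
c=load('w18.png')
def tf(p,q):
    a,b=np.cos(p[2]),np.sin(p[2]);return np.array([p[0]+a*q[0]-b*q[1],p[1]+b*q[0]+a*q[1],q[2]])
fit=lambda obs,p0:least_squares(lambda p:np.concatenate([np.subtract(proj(c,tf(p,q),True),o) for o,q in obs]),p0)
B=fit([((438,248.2),(100,120,12)),((454.5,59),(-100,120,12)),((204,48),(-100,-120,12)),((421.7,231.2),(75,90,22)),((429.5,142.5),(-15,90,22))],[569,-67,-.32])
P=fit([((326.5,154.2),(-37.5,-50,18)),((428.75,156.2),(-37.5,50,18)),((420.7,230.2),(37.5,50,18)),((324.5,232.7),(37.5,-50,18))],[600,-20,-.32])
print(B.x,B.fun,P.x,P.fun);B=B.x;P=P.x
a,b=np.cos(B[2]),np.sin(B[2]);d=P[:2]-B[:2];print('plate in board',a*d[0]+b*d[1],-b*d[0]+a*d[1],P[2]-B[2])
E
```

```text
[570.998 -65.81   -0.322] [ 0.174  0.285  0.327 -0.16  -0.912 -0.119 -0.585  0.286  1.235 -0.172] [619.014 -39.336  -0.318] [ 0.635  0.396 -0.77   0.452 -0.628 -0.679  0.477 -0.404]
plate in board 37.153206882140495 40.323939043714326 0.004198111519963299
```

move_arm --steps '[[[2,-1.5,-0.1],[0,0,0]],[[4.6,-3.4,-0.1],[0,0,0]],[[4.6,-3.4,-0.1],[0,0,0]],[[4.6,-3.4,-0.1],[0,0,0]],[[4.6,-3.4,-0.1],[0,0,0]],[[4.6,-3.4,-0.1],[0,0,0]],[[4.6,-3.4,0],[0,0,0]],[[4.6,-3.4,0],[0,0,0]],[[2,-1.5,0],[0,0,0]],[[0,0,0],[0,0,0]]]'

```text
time: 30.28
tcp_pos: [446.6, 311.5, 164.7]
tcp_rot: [[0.328, 0.945, -0.011], [0.945, -0.328, 0.008], [0.004, -0.013, -1.0]]
force: [0.9, 0.0, -2.3]
opening: 17.6
```

```bash
python3 -c "
from st import *
o=manip.observe();R=o['tcp_rot'];print(o['tcp_pos'],R);print(R.T@(np.array([451,317.5,o['tcp_pos'][2]])-o['tcp_pos']));snap('wrist','w19.png');print(manip.observe()['tcp_pos'])"
```

```text
[446.57 311.54 164.71] [[ 0.33  0.94 -0.01]
 [ 0.94 -0.33  0.01]
 [ 0.   -0.01 -1.  ]]
[7.09 2.23 0.  ]
[447.09 310.17 164.51]
```

View pics/w19.png

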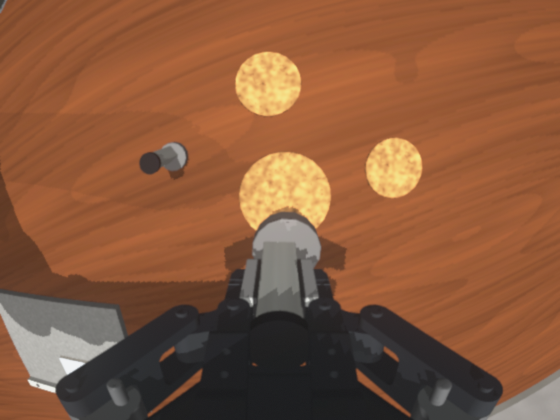

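```bash
python3 -c "
from st import *
c=load('w19.png');p=onz(c,285,196,4,1);o=manip.observe();print(p,o['tcp_rot'].T@(p-o['tcp_pos']))"
```

```text
[451.27 317.48   4.  ] [  7.75   3.54 160.5 ]
```

move_arm --steps '[[[0.7,0.2,0],[-0.7,-0.2,0]],[[0,0,3],[0,0,0]],[[0,0,3],[0,0,0]],[[0,0,3],[0,0,0]],[[0,0,1.2],[0,0,0]],[[0,0,0.3],[0,0,0]],[[0,0,0],[0,0,0]],[[0,0,0],[0,0,0]]]'

```text
time: 31.32
tcp_pos: [459.1, 310.0, 57.5]
tcp_rot: [[0.342, 0.94, 0.006], [0.94, -0.342, -0.003], [-0.001, 0.007, -1.0]]
force: [-0.1, 0.5, -1.8]
opening: 17.4
```

```bash
python3 -c "
from st import *
o=manip.observe();R=o['tcp_rot'];print(o['tcp_pos'],R,o['force'],o['wrist_torque'])"
```

```text
[459.08 309.95  57.46] [[ 0.34  0.94  0.01]
 [ 0.94 -0.34 -0.  ]
 [-0.    0.01 -1.  ]] [-0.05  0.48 -1.79] [ 0.01 -0.01 -0.04]
```

move_arm --steps '[[[0.4,-0.9,0.3],[0.4,0,0]],[[0,0,0.3],[0,0,0]],[[0,0,0.3],[0,0,0]],[[0,0,0],[0,0,0]],[[0,0,0],[0,0,0]]]'

```text
time: 31.95
tcp_pos: [451.9, 318.1, 49.1]
tcp_rot: [[0.342, 0.94, 0.001], [0.94, -0.342, 0.0], [0.001, 0.001, -1.0]]
force: [0.1, 0.0, -1.4]
opening: 17.1
```

```bash
python3 -c "
from st import *
o=manip.observe();R=o['tcp_rot'];print(o['tcp_pos'],R*1000,o['force'],o['wrist_torque'])
snap('side','s20.png')
cv2.imwrite('pics/s20c.png',cv2.resize(load('s20.png')['frame'][290:400,280:410,::-1],None,fx=5,fy=5,interpolation=2))"
```

```text
[451.94 318.06  49.09] [[  342.06   939.68     0.83]
 [  939.68  -342.06     0.29]
 [    0.55     0.69 -1000.  ]] [ 0.13  0.04 -1.36] [-0.    0.02  0.02]
```

View pics/s20c.png

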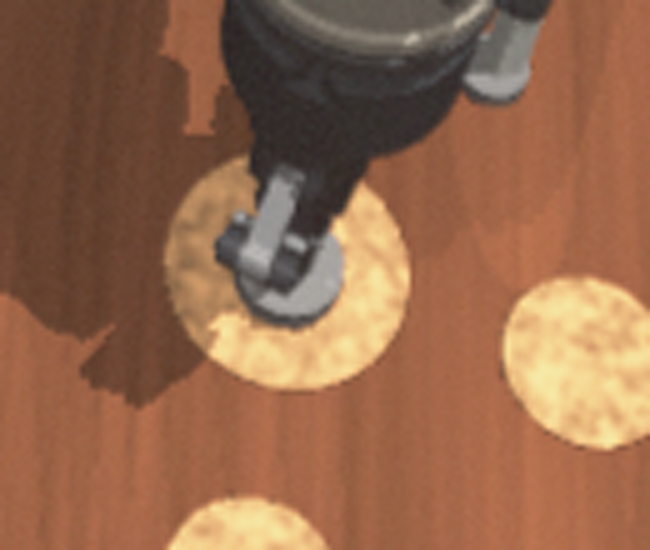

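move_arm --steps '[[[0,0,0.12],[0,0,0]],[[0,0,0.1],[0,0,0]],[[0,0,0.1],[0,0,0]]]'

```text
time: 32.38
tcp_pos: [452.1, 317.9, 45.8]
tcp_rot: [[0.342, 0.94, 0.001], [0.94, -0.342, 0.0], [0.001, 0.001, -1.0]]
force: [0.1, 0.4, -1.2]
opening: 17.3
```

move_arm --steps '[[[0,0,0.06],[0,0,0]],[[0,0,0.05],[0,0,0]]]'

```text
time: 32.62
tcp_pos: [452.1, 317.9, 44.6]
tcp_rot: [[0.342, 0.94, 0.001], [0.94, -0.342, 0.0], [0.001, 0.001, -1.0]]
force: [0.9, -0.2, -1.0]
opening: 17.4
```

move_arm --steps '[[[0,0,0.04],[0,0,0]],[[0,0,0.03],[0,0,0]]]'

```text
time: 32.88
tcp_pos: [452.1, 318.0, 44.4]
tcp_rot: [[0.342, 0.94, 0.001], [0.94, -0.342, -0.0], [0.0, 0.001, -1.0]]
force: [-1.4, -1.0, 3.3]
opening: 17.3
```

```bash
python3 -c "
from st import *
o=manip.observe();print(o['tcp_pos'],o['force'],o['wrist_torque'],o['tcp_rot'][:,2])"
```

```text
[452.12 317.99  44.39] [-1.36 -0.97  3.33] [-0.39  0.3   0.03] [ 0. -0. -1.]
```

move_arm --steps '[[[0,0,0],[0,0,0]],[[0,0,0],[0,0,0]],[[0,0,0],[0,0,0]],[[0,0,0],[0,0,0]]]' --claw 0.2

```text
time: 33.38
tcp_pos: [452.5, 318.4, 44.5]
tcp_rot: [[0.342, 0.94, 0.002], [0.94, -0.342, 0.001], [0.002, 0.001, -1.0]]
force: [-0.0, 0.3, 0.7]
opening: 34.6
```

move_arm --steps '[[[0,0,0],[0,0,0]],[[0,0,0],[0,0,0]],[[0,0,0],[0,0,0]],[[0,0,0],[0,0,0]]]' --claw -1

```text
time: 33.88
tcp_pos: [452.5, 318.4, 44.4]
tcp_rot: [[0.342, 0.94, 0.002], [0.94, -0.342, 0.001], [0.002, 0.001, -1.0]]
force: [0.1, -0.2, 0.2]
opening: 85.2
```

Released. Now I'll lift straight up.

move_arm --steps '[[[0,0,-1],[0,0,0]],[[0,0,-2],[0,0,0]],[[0,0,-3],[0,0,0]],[[0,0,-4],[0,0,0]],[[0,0,-4],[0,0,0]],[[0,0,-4],[0,0,0]],[[0,0,0],[0,0,0]],[[0,0,0],[0,0,0]],[[0,0,0],[0,0,0]]]'

```text
time: 35.0
tcp_pos: [451.1, 319.4, 238.5]
tcp_rot: [[0.34, 0.94, 0.006], [0.94, -0.34, 0.003], [0.005, 0.005, -1.0]]
force: [0.0, 0.2, -0.6]
opening: 85.5
```

```bash
python3 -c "
from st import *
snap('wrist','w21.png');snap('side','s21.png');o=manip.observe();print(o['tcp_pos'],o['time'])
a=cv2.resize(load('s21.png')['frame'][120:420,170:430,::-1],None,fx=2,fy=2,interpolation=2);cv2.imwrite('pics/s21c.png',a)"
```

```text
[451.   319.24 238.08] 35.1
```

View pics/s21c.png

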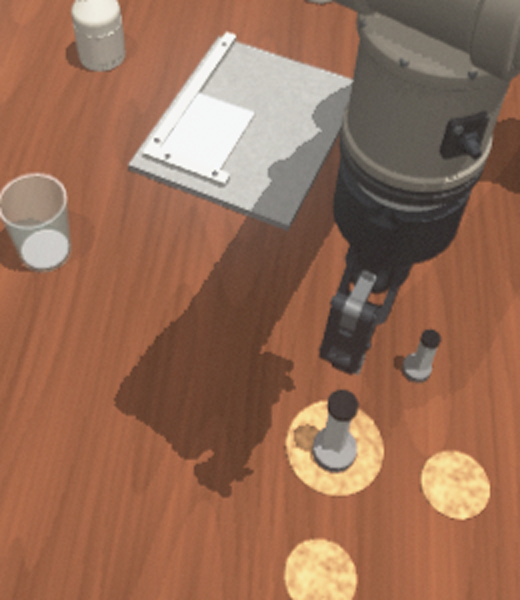

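View pics/w21.png

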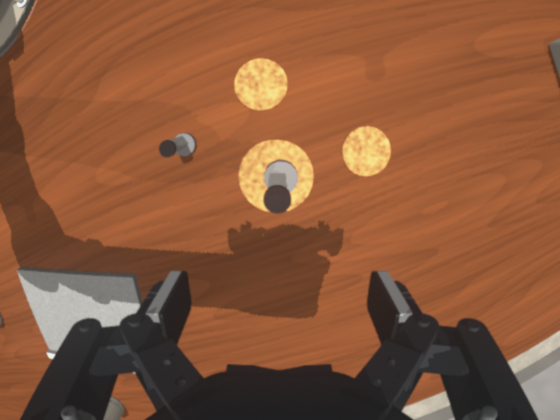

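The side view shows the pusher standing upright in the middle of its pad, about (338,338) in the full picture. The plate is flush in the corner and the jar, beaker and bottle have not moved. Handing in.

```bash
python3 -c "
from h import *
s,w=load('side0.png'),load('s21.png')
c=load('w21.png');print(onz(c,277.5,199,96,1),onz(c,276.5,176,4,1))
print(manip.hand_in())"
```

```text
[453.83470777 318.38038366  96.        ] [452.30914448 317.87975352   4.        ]
the job is handed in; nothing more can be done
None
```

I picked the tall pusher off the large pad and pressed the plate square against the rail, then slid it along to the stop and pressed it there. I then stood the pusher back on its pad, let go and handed the job in at about 35 s. No verdict is reported.

**Pressing:** Wrist-force readings were about 5.3 N at the rail for over half a second and about 5.5 N at the stop for over half a second. That is a little under the 6 N you asked for. The sensor noise is about 1 N, and readings during both presses stayed below 6.5 N. Force is only read at the end of each move, so I could not see any brief peaks in between.

**Plate:** After the last press, the wrist picture puts the plate at board (37.2, 40.3) mm, turned 0.004 rad, against a target of (37.5, 40). The gaps to both rails look thin and even. The picture fit is good to roughly 1 mm.

**Pusher:** It is upright and released, with its axis about 2 mm from the pad's centre.

**Bystanders:** The beaker and bottle stand where they did in the last picture. The jar is mostly out of that picture, but it was in place when I last saw it from the wrist camera, and I went nowhere near it after that.

No check failed. The only disagreement was 1–2 mm (about 0.5° in the board's angle) between the camera views, which I settled by feel.

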